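# Unmould a pressed tile and set it drying

## Robot

A 6-joint arm with a two-finger parallel gripper is mounted at the origin on the work surface. World frame = base frame: x ahead of the robot, y to its left, z up, the work surface at z = 0. Lengths are in mm, angles in rad, forces in N, time in s.
With the tool pointing down it reaches from about 275 to 750 mm from the base axis. Payload 10.2 kg.
Tool frame: the origin (TCP) lies midway between the tips of the shut fingers; the grasp point (between the pads) lies 19 mm behind it (ctrl.pinch_z is the distance from the TCP to the grasp point, in mm); x points along the fingers, z is the direction in which the jaws open and shut, and the axes are right-handed (so a half turn about x gives the same grasp; the last joint's range is limited). The gripper opens to 85 mm and grips with 20 to 120 N. Pads are 22 mm wide; open, the fingers measure 114 mm over their backs; the gripper's body (76 mm by 85 mm) begins 54 mm behind the grasp point. The pads swing forward as they close: fully open they stand 13 mm farther back than shut.
Start: joints at [-0.223, 0.313, 1.498, -0, 1.331, -0.223], TCP at [525.006, -0.013, 196.394] pointing down, gripper open.
Joint ranges: [-2.94, 2.94], [-0.97, 2.17], [0.19, 2.56], [-1.23, 4.37], [0.02, 3.11], [-2.88, 2.88]. Speed limits (rad/s): [2.39, 2.39, 3.01, 3.14, 3.14, 3.14].

## Interface

Orientations are given as a unit quaternion [w, x, y, z].
In Python, from rig import ctrl, capture, workorder, nets gives the robot as it stands. The module is installed in compiled form; this text tells all that it offers.
- The arm moves only by the tool send_rows, never from a script. Its argument "rows" is text: rows parted by semicolons, each of 5 numbers parted by spaces: the opening, from 0 (shut) to 1 (fully open), then the shift along the tool's x, y, z in cm, then the turn about the tool's x in units of 5 degrees (1.0 is 5 degrees). In form: grip x y z yaw; .... A call has 1 to 12 rows; each row is the pose to reach, as a shift and turn from the pose commanded when the call began, along the tool's axes at that moment; what a row does not reach only later rows make up. A row lasts 1/10 s, in which the tool goes at most 50 mm and 8.59 degrees, less where a joint would pass 70% of its speed; a pose out of reach is approached as far as the arm can. A call with a gripper value outside its range is refused whole. The fingers move at their own pace and stop on an object; "grip_force" is the grip in N (left out, the last holds). Time passes only in rows, so rows that repeat a pose let the fingers close. It gives the time, the measured TCP pose, the force and the opening at its end, in the units of the state.
- ctrl.sense(): the state, without advancing time (a new reading comes with each control period).
- capture(name): name is "scene" or "side" or "wrist"; returns a dict with "pixels" (400x640x3 uint8, red, green, blue), "intrinsics" (3x3 intrinsics, pixels), "dist" ([k1, k2, p1, p2, k3] as OpenCV has them; the pictures are not rectified), "view" (4x4, takes a point from world to camera coordinates); the wrist camera has in their place "mount" (4x4, takes a point from camera to tool coordinates, whose origin is the TCP and whose axes are the tool frame's). Camera axes: x right, y down, z forward; pixel columns grow to the right and rows downward; lengths in mm; the calibration is good to about 2 mm. A picture is of the moment at which its call begins: read the wrist's pose just before it. There is no depth.
- workorder.finish_job(): hands the job in, once; it reports no verdict.
Trained networks look in a picture, given as the dict that the camera call returned (one of the last four; its "shot" number tells which), for a name from the list of things; names that differ only in an ending like _2 or _b are one class to them, and where a whole thing is asked for, a point or a joint stands for the part that bears it (a point fixed in the world has none). Each returns a list of dicts, best first, with "confidence" (0 to 1); they miss things now and then, are a little off and sometimes report something else, mostly with a low value. They report only what shows in the picture. A call takes as long as a camera call. They do not tell look-alikes from the thing itself.
- nets.boxes_of(picture, target): "location" ([x, y, z] in mm, in world coordinates, good to about 4 mm: the middle of the surface that is visible of it).
- nets.spot_point(picture, target): "location" ([x, y, z] in mm, in world coordinates, good to about 4 mm: a listed point, or the origin of a listed thing).
The state is a dict: "time_s": time; "joints": joint angles; "dq": joint speeds; "tau": joint torques, N m; "eef_pos": TCP position; "ee_rot": TCP orientation; "force": force on the tool from outside, world axes, zero at the start; "wrist_torque": the same for the moment, N m; "grip_width": opening from 0.0 (shut) to 1.0 (fully open).
Only numpy, scipy, OpenCV 4.12 (cv2) and the standard library are available. Lean on these libraries where they do the work, as an engineer would, in place of code of your own. Each camera call takes 0.05 s, during which the arm holds its last target.

## Task

Lift the press plate by its handle straight up off the two tight dowels of the wooden mould, keeping it level all the way so that it does not bind, and set it down gently (no dropping), flat in the middle of the empty wire drying rack with its long side along the rack's long side. Then turn the drier's fan selector clockwise to the second click up from off (the mark of two bars), no further, and let go. Leave everything else where it stands.

Things in the scene. Friction and masses are not known exactly. Their poses are not given: they have to be found in the camera images.
- plate: press plate: white plastic, 130 (its x) x 200 (its y) x 10 mm thick, with rows of small dark drain dots, 0.3 to 0.5 kg. Origin: centre of its underside, z up; the centre of mass lies above it. Two 11.5 mm through holes at x = 0, y = +82 and -82 mm sit on the dowels at the start
- handle (a point): centre of the plate's handle bar, 49 mm above the plate's underside, over its centre. Aluminium bar along the plate's y: 13 mm wide (x), 100 mm long (y), 18 mm high (its top is 58 mm, its underside 40 mm above the plate's underside), on 13 mm square posts at y = +43 and -43 mm
- mould_top (a point): centre of the top face of the wooden mould frame, 75 mm above the table; the plate's underside rests here at the start. z up, y along the frame's long side (220 mm; 150 mm along x). Two steel dowels, 10 mm in diameter, stand at y = +82 and -82 mm (x = 0) and rise 30 mm above this point; a brown pressed tile lies in the frame
- plinth: drier: low white box, 290 (x) x 240 (y) x 45 mm high, fixed to the table, with air slots in its faces. Origin: centre of its underside. The mould is fixed on its top, centred at x = +55 mm; the fan selector is at x = -105 mm, y = 0, on its -x side, which is the side nearer the robot
- fan_grip (a point): point on the vertical axis of the fan selector at the height to grip it, 82 mm above the table. Black bar knob: bar 42 mm long, 14 mm wide, its top 7 mm above this point, on a disc 44 mm across whose top is 23 mm below this point. The point turns with the knob: its -x runs along the bar to the end with the white pointer line
- fan (a joint): selector angle in rad, growing clockwise seen from above; stops at 0 and 1.8. Four spring notches: 0 = off (a dot; pointer along the plinth's -x), 0.6 = one bar, 1.2 = two bars, 1.8 = three bars; marks lie on the white top round the knob. Takes about 0.1 N m to turn; let go, it settles into the nearest notch. Starts at off or one bar
- rack: wire drying rack of steel, fixed to the table, 200 (x) x 250 (y) mm, 34 mm high, empty; wires 4 mm thick run along its x, 25 mm apart. Origin: centre of its underside
- rack_top (a point): centre of the rack's upper face, 34 mm above the table, level with the tops of the wires: the plate's underside rests at this height; y along the rack's long side
- spoon: loose steel spoon 150 mm long lying between the drier and the rack; bystander
- jar: loose closed glass jar, 76 mm across, 120 mm high; origin under its centre; bystander
- tub: loose open white plastic tub 90 x 130 x 50 mm; origin under its centre; bystander
- beaker: loose grey cup 70 mm across, 90 mm high; origin under its centre; bystander
- spatula: loose spatula 250 mm long lying across, near the robot, on its right; bystander
- spare: loose spare wooden frame 150 x 200 x 30 mm; origin under its centre; bystander
- brush: loose brush 200 mm long; bystander
Not all that is in view belongs to the job. What is shaped like the plate but orange is not meant.

How it is judged (in metres and radians):
On the way, in this order (a step that is already met when the one before it is completed fails the run):
1. the press plate is lifted clear above the dowels, level (within 8 degrees) (z of plate in the frame of mould_top above 0.031 m and angle between plate's own z axis and vertical below 0.14 rad), for 0.05 s.
2. the press plate lies flat and still on the middle of the rack (centre within 30 mm each way, long sides within 0.2 rad), the fingers off it (x of plate in the frame of rack_top between -0.03 and 0.03 m and y of plate in the frame of rack_top between -0.03 and 0.03 m and z of plate in the frame of rack_top between -0.004 and 0.005 m and angle between the y axis of plate and the y axis of rack_top, either way round below 0.2 rad and angle between plate's own z axis and vertical below 0.06 rad and linear speed of plate below 0.03 m/s and contact force between the fingers and plate below 0.2 N), for 0.2 s.
3. the fan selector stands in the two-bar notch (1.0 to 1.4 rad) (value of joint fan between 1 and 1.4 rad), for 0.2 s.
At the end, for the whole second after the job is handed in: The press plate lies flat and still on the rack, centre within 30 mm of the rack's along each rack axis, long side within 0.2 rad of the rack's, tilt under 0.06 rad; the fan selector rests in the two-bar notch (1.0 to 1.4 rad) (all of step 3 and x of plate in the frame of rack_top between -0.03 and 0.03 m and y of plate in the frame of rack_top between -0.03 and 0.03 m and z of plate in the frame of rack_top between -0.004 and 0.005 m and angle between the y axis of plate and the y axis of rack_top, either way round below 0.2 rad and angle between plate's own z axis and vertical below 0.06 rad and linear speed of plate below 0.03 m/s and velocity of joint fan between -0.1 and 0.1 rad/s); the robot touches nothing.
It fails at once if the press plate is tilted by more than 0.17 rad (10 degrees) (angle between plate's own z axis and vertical above 0.17 rad).
It fails at once if the press plate is dropped (faster than 0.5 m/s out of the fingers' hold) (contact force between the fingers and plate below 0.1 N and linear speed of plate above 0.5 m/s).
It fails at once if the fan selector is turned on past the two-bar notch towards three bars (value of joint fan above 1.6 rad).
It fails at once if another thing is pushed by more than 25 mm (distance of any of spoon, jar, tub, beaker, spatula, spare, brush from where it was at the start of the episode above 0.025 m).
It also fails if it takes over 61 s, if anything falls off the work surface, if the arm or the gripper's body presses on something with over 40 N, if the wrist force passes 120 N, or if a joint passes its speed limit or range.

## Working session

There is one attempt and no reset: what is moved stays moved. The work goes in short steps, Python scripts to look and compute and a tool call to move; the robot and the scene stay as the last step left them, time stands still between calls to the robot, and variables do not carry over. Pictures are saved under pics/ and viewed, and the job is handed in when it is done.

Besides the shell and the picture viewer there is one more tool, called after "Call:" by a JSON object that holds its "op" and its "data". send_rows: Moves the arm, as the interface text tells. Its arguments: {"type":"object","properties":{"rows":{"type":"string"},"grip_force":{"type":"number"}},"required":["rows"]}

```bash
mkdir -p pics; ls; python3 - <<'E'
from rig import ctrl,capture,workorder,nets
import cv2
print(ctrl.sense(), ctrl.pinch_z)
for n in ["scene","side","wrist"]:
    c=capture(n); cv2.imwrite(f"pics/{n}0.png",c["pixels"][:,:,::-1])
    print(n,c["intrinsics"],c["dist"],c.get("view"),c.get("mount"))
    for t in ["plate","plinth","rack","spoon","jar","tub","beaker","spatula","spare","brush"]:
        print(t,[(r["location"],r["confidence"]) for r in nets.spot_point(c,t)][:3])
    for t in ["handle","mould_top","fan_grip","rack_top"]:
        print(t,[(r["location"],r["confidence"]) for r in nets.spot_point(c,t)][:3])
E
```

```text
pics
{'time_s': 0.0, 'joints': array([-2.23383591e-01,  3.13457072e-01,  1.49844723e+00,  1.21138842e-05,
        1.33100170e+00, -2.23407983e-01]), 'dq': array([-0.00024844,  0.00023057,  0.00100103,  0.00300203, -0.00048589,
        0.00248639]), 'tau': array([-5.78409599e-04, -4.12261176e+01, -2.59742296e+01, -3.58453699e-04,
        4.11797926e-03, -1.23038126e-05]), 'eef_pos': array([5.24695025e+02, 6.92336720e-02, 1.95827670e+02]), 'ee_rot': array([7.06654751e-01, 9.93227776e-05, 7.07558506e-01, 1.14530783e-04]), 'force': array([0.67456436, 0.06142671, 0.14684075]), 'wrist_torque': array([ 0.02268439,  0.02932376, -0.01698459]), 'grip_width': 1.0006449551454613} 18.700000000000003
scene [[370.40577215   0.         313.50771601]
 [  0.         370.40577215 200.82438924]
 [  0.           0.           1.        ]] [0.01507055 0.         0.         0.         0.        ] [[ 2.48862019e-01  9.68506454e-01  7.93368295e-03 -7.53711347e+01]
 [ 8.24022145e-01 -2.07417289e-01 -5.27224404e-01 -3.39346745e+02]
 [-5.08974655e-01  1.37743660e-01 -8.49689052e-01  1.55568138e+03]
 [ 0.00000000
[... 2009 characters left out ...]
611 202.06367822]
 [  0.           0.           1.        ]] [-0.08469126  0.          0.          0.          0.        ] None [[-5.06645612e-04 -3.04205343e-01  9.52606347e-01 -1.78827540e+02]
 [-4.05459295e-04 -9.52606329e-01 -3.04205553e-01  7.72869488e+01]
 [ 9.99999789e-01 -5.40367507e-04  3.59290932e-04  1.56832102e+00]
 [ 0.00000000e+00  0.00000000e+00  0.00000000e+00  1.00000000e+00]]
plate []
plinth []
rack [([533.1, -198.3, 0.6], 0.6)]
spoon [([434.5, 7.2, 1.3], 0.81)]
jar [([782.1, -16.7, -3.8], 0.85), ([533.9, -199.0, 2.4], 0.17)]
tub []
beaker []
spatula []
spare []
brush []
handle [([534.7, -196.7, -0.8], 0.27)]
mould_top []
fan_grip []
rack_top [([530.2, -194.6, 33.5], 0.71)]
```

View pics/scene0.png

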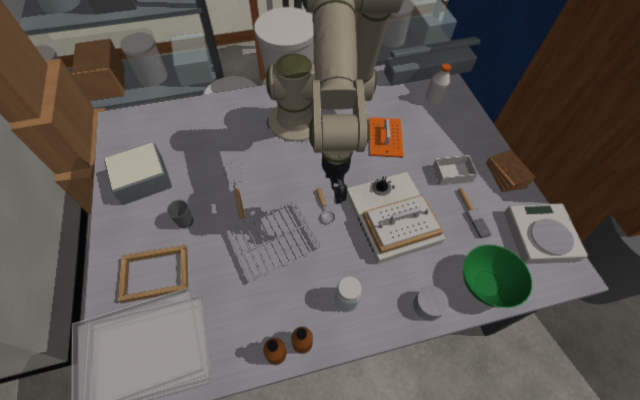

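View pics/side0.png

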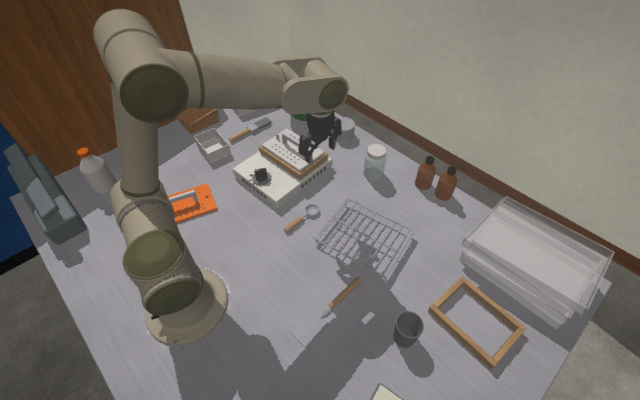

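View pics/wrist0.png

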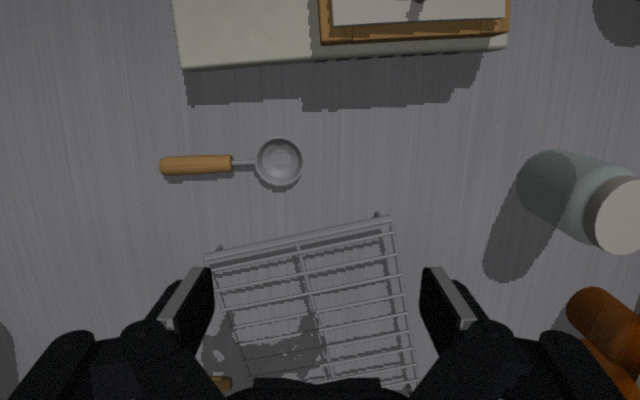

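The white plate on the mould at scene (400,222) is the one meant. The orange look-alike at scene (386,137) is not. I'll bring the wrist camera over the drier.

Call:
{"op": "send_rows", "data": {"rows": "1 -2 4 0 0; 1 -4 8 0 0; 1 -5 12 0 0; 1 -6 16 0 0; 1 -6 19 0 0; 1 -6 20 0 0; 1 -6 20 0 0; 1 -6 20 0 0"}}

```text
time_s: 3.05
eef_pos: [525.1, 199.0, 256.2]
ee_rot: [0.707, 0.0, 0.707, -0.0]
force: [-0.3, -0.2, -0.0]
grip_width: 0.994
```

```bash
cat > h.py <<'E'
from rig import ctrl,capture,workorder,nets
import cv2,numpy as np,json
from scipy.spatial.transform import Rotation as R
def T_tool():
    s=ctrl.sense(); q=s["ee_rot"]; T=np.eye(4)
    T[:3,:3]=R.from_quat([q[1],q[2],q[3],q[0]]).as_matrix(); T[:3,3]=s["eef_pos"]; return T
def shot(name,tag):
    T=T_tool(); c=capture(name)
    cv2.imwrite(f"pics/{tag}.png",c["pixels"][:,:,::-1])
    V=c["view"] if c.get("view") is not None else np.linalg.inv(T@c["mount"])
    d=dict(K=np.array(c["intrinsics"]).tolist(),D=np.array(c["dist"]).tolist(),V=np.array(V).tolist())
    json.dump(d,open(f"pics/{tag}.json","w")); return c
def load(tag):
    d=json.load(open(f"pics/{tag}.json")); return [np.array(d[k]) for k in "KDV"]
def tri(obs):
    A=[]
    for tag,px in obs:
        K,D,V=load(tag); n=cv2.undistortPoints(np.array([[px]],float),K,D)[0,0]
        A+= [n[0]*V[2]-V[0], n[1]*V[2]-V[1]]
    A=np.array(A); X=np.linalg.lstsq(A[:,:3],-A[:,3],rcond=None)[0]; return X, A[:,:3]@X+A[:,3]
def atz(tag,px,z):
    K,D,V=load(tag); n=cv2.undistortPoints(np.array([[px]],float),K,D)[0,0]
    C=np.linalg.inv(V); r=C[:3,:3]@np.array([n[0],n[1],1]); return C[:3,3]+r*(z-C[2,3])/r[2]
def proj(tag,X):
    K,D,V=load(tag); return cv2.projectPoints(np.atleast_2d(X).astype(float),cv2.Rodrigues(V[:3,:3])[0],V[:3,3],K,D)[0][:,0]
E
python3 - <<'E'
from h import *
c=shot("wrist","w1"); print(T_tool().round(3))
for t in ["plate","handle","fan_grip","mould_top","plinth"]: print(t,[(r["location"],r["confidence"]) for r in nets.spot_point(c,t)][:3])
E
```

```text
[[-0.00000e+00  1.00000e-03  1.00000e+00  5.25155e+02]
 [-0.00000e+00  1.00000e+00 -1.00000e-03  1.98765e+02]
 [-1.00000e+00 -0.00000e+00 -0.00000e+00  2.56252e+02]
 [ 0.00000e+00  0.00000e+00  0.00000e+00  1.00000e+00]]
plate [([179.3, 333.5, -1.7], 0.98), ([596.3, 227.7, 72.1], 0.68)]
handle [([592.9, 227.4, 120.6], 0.73), ([435.6, 5.1, -3.7], 0.72)]
fan_grip [([435.1, 220.0, 83.6], 0.73)]
mould_top []
plinth [([541.3, 223.2, -0.7], 0.94)]
```

Call:
{"op": "send_rows", "data": {"rows": "1 0 2 2 0; 1 0 4 4 0; 1 0 6 6 0; 1 0 6 6 0; 1 0 6 6 0;1 0 6 6 0"}}

```text
time_s: 3.95
eef_pos: [584.7, 259.4, 256.7]
ee_rot: [0.707, 0.0, 0.707, -0.0]
force: [-0.8, 0.1, -0.7]
grip_width: 1.001
```

```bash
python3 - <<'E'
from h import *
c=shot("wrist","w2"); print(T_tool().round(3))
for t in ["plate","handle","fan_grip","mould_top","plinth"]: print(t,[(r["location"],r["confidence"]) for r in nets.spot_point(c,t)][:3])
E
```

```text
[[ 0.00000e+00  1.00000e-03  1.00000e+00  5.84726e+02]
 [-0.00000e+00  1.00000e+00 -1.00000e-03  2.59369e+02]
 [-1.00000e+00 -0.00000e+00  0.00000e+00  2.56882e+02]
 [ 0.00000e+00  0.00000e+00  0.00000e+00  1.00000e+00]]
plate [([595.4, 224.3, 76.6], 0.59)]
handle [([588.9, 226.3, 121.8], 0.93)]
fan_grip [([433.4, 220.0, 81.6], 0.61)]
mould_top []
plinth []
```

View pics/w1.png

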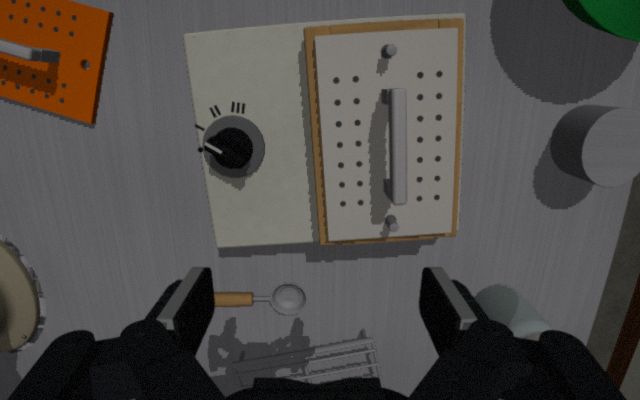

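View pics/w2.png

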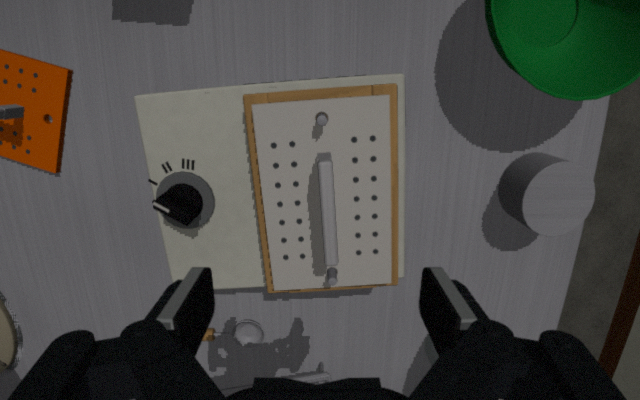

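```bash
python3 - <<'E'
import cv2,numpy as np
def crop(t,x,y,w,h,s): 
    i=cv2.imread(f"pics/{t}.png"); return cv2.resize(i[y:y+h,x:x+w],None,fx=s,fy=s,interpolation=cv2.INTER_CUBIC)
cv2.imwrite("pics/k1.png",np.hstack([crop("w1",180,90,100,100,4),crop("w2",135,145,100,100,4)]))
cv2.imwrite("pics/p1.png",np.hstack([crop("w1",300,10,180,250,2.2),crop("w2",235,70,180,250,2.2)]))
E
```

```text
(no output)
```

View pics/k1.png

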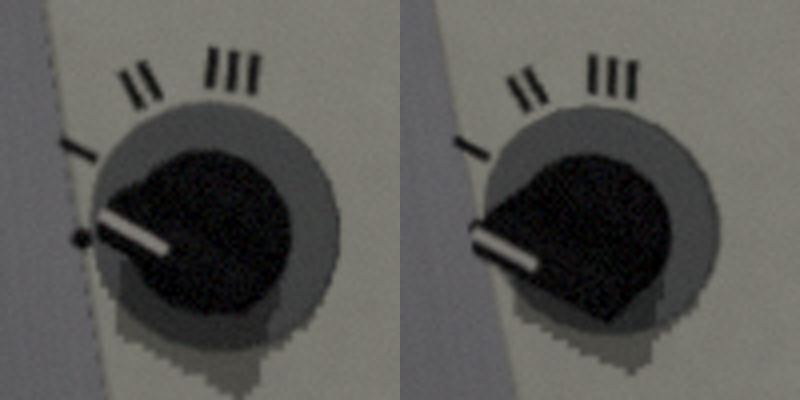

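View pics/p1.png

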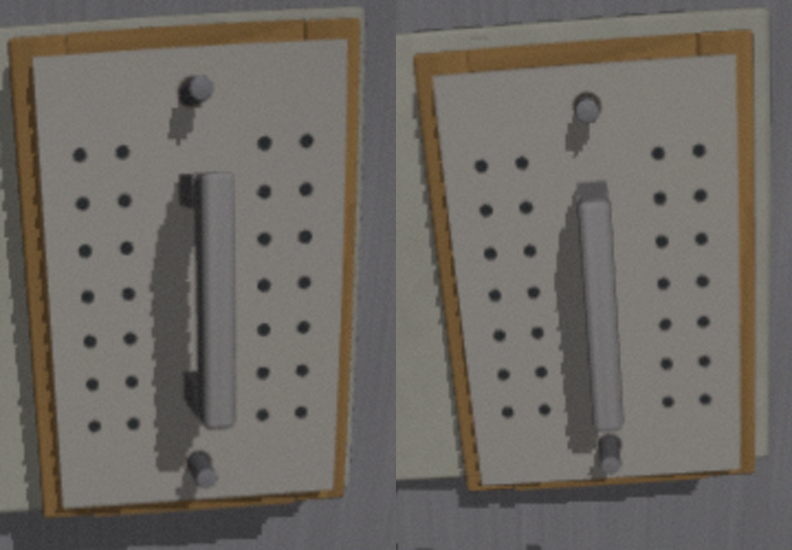

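```bash
python3 - <<'E'
from h import *
a=lambda u,v:(300+(u+.0)/2.2,10+v/2.2); b=lambda u,v:(235+(u-396)/2.2,70+v/2.2)
P={}
for n,p,q in [("TL",(33,57),(434,75)),("TR",(348,40),(737,55)),("BR",(332,492),(740,471)),("BL",(63,508),(481,486)),
 ("dTL",(80,155),(481,166)),("dTR",(306,141),(699,151)),("dBR",(301,412),(705,399)),("dBL",(95,427),(508,412)),("dowN",(201,87),(588,109)),("dowS",(206,477),(611,464)),
 ("hN",(217,174),(593,202)),("hS",(221,427),(609,430))]:
    X,r=tri([("w1",a(*p)),("w2",b(*q))]); P[n]=X; print(n,X.round(1),r.round(2))
c=lambda u,v:(180+u/4,90+v/4); d=lambda u,v:(135+(u-400)/4,145+v/4)
for n,p,q in [("tipline",(98,212),(474,233)),("lineend",(166,252),(535,267)),("disc",(216,225),(602,220)),("off",(82,239),None)]:
    if q: print(n,*[x.round(2) for x in tri([("w1",c(*p)),("w2",d(*q))])])
for n in ["TL","dTL"]:pass
ang=lambda v:np.degrees(np.arctan2(-v[0],v[1]))
print(ang(P["TL"]-P["BL"]),ang(P["TR"]-P["BR"]),ang(P["dTL"]-P["dBL"]),ang(P["dTR"]-P["dBR"]),ang(P["dowN"]-P["dowS"]),ang(P["hN"]-P["hS"]))
print("ctr",np.mean([P[k] for k in ["TL","TR","BR","BL"]],0),np.mean([P[k] for k in ["dTL","dTR","dBR","dBL"]],0),(P["dowN"]+P["dowS"])/2,(P["hN"]+P["hS"])/2)
t=atz("w1",c(98,212),89);e=atz("w1",c(166,252),89);print(t,e,"ptr dir",np.degrees(np.arctan2(t[1]-e[1],-(t[0]-e[0]))))
t=atz("w2",d(474,233),89);e=atz("w2",d(535,267),89);print(t,e,"ptr dir",np.degrees(np.arctan2(t[1]-e[1],-(t[0]-e[0]))))
print("off dot",atz("w1",c(82,239),45),atz("w2",d(478,228),45))
for a_,b_ in [((185,34),(218,247))]: print("plinth edge",atz("w1",a_,45),atz("w1",b_,45))
E
```

```text
TL [525.6 322.1  83.6] [-0.02 -0.02  0.02  0.02]
TR [655.7 330.4  85.4] [-0.01 -0.01  0.01  0.01]
BR [669.5 129.1  85. ] [-0.05 -0.05  0.05  0.05]
BL [539.3 123.5  89.5] [ 0.06  0.06 -0.06 -0.06]
dTL [545.1 282.9  87.2] [ 0.06  0.05 -0.06 -0.05]
dTR [640.8 289.5  86.5] [-0.09 -0.09  0.09  0.09]
dBR [649.3 170.1  86.9] [ 0.01  0.01 -0.01 -0.01]
dBL [553.8 162.7  86. ] [ 0.13  0.13 -0.13 -0.13]
dowN [591.8 308.9 102.6] [-0.01 -0.01  0.01  0.01]
dowS [603.2 144.5 103.8] [-0.13 -0.15  0.13  0.15]
hN [593.5 275.7 131.8] [ 0.05  0.05 -0.05 -0.05]
hS [600.8 178.2 133.9] [ 0.03  0.03 -0.03 -0.03]
tipline [419.35 225.67  90.37] [-0.38 -0.33  0.38  0.33]
lineend [435.   216.34  91.13] [ 0.05  0.05 -0.05 -0.05]
disc [438.39 216.37  50.62] [-0.05 -0.04  0.05  0.04]
3.9593437578486292 3.907429992083754 4.122484608829013 4.055816372021627 3.9766156264773715 4.2861963902190015
ctr [597.52965379 226.26044225  85.86938059] [597.25561057 226.3272547   86.65455689] [597.5218169  226.69250891 103.18116386] [597.10703558 226.95207144 132.8899206 ]
[418.57372019 225.80396774  89.        ] [434.48360073 215.91768735  89.        ] ptr dir 31.85650775853658
[419.02905201 224.88097864  89.        ] [434.0195135  215.64841833  89.        ] ptr dir 31.62873570866596
off dot [399.70293345 212.00429558  45.        ] [399.20156706 212.20564122  45.        ]
plinth edge [393.37899458 331.0275868   45.        ] [409.34090994  95.59119862  45.        ]
```

Call:
{"op": "send_rows", "data": {"rows": "1 0 -4 -1 0; 1 0 -8 -2 0; 1 0 -12 -3 0; 1 0 -16 -4 0; 1 0 -20 -5 0; 1 0 -24 -6 0; 1 0 -28 -7 0; 1 0 -32 -8 0; 1 0 -36 -8 0; 1 0 -36 -8 0; 1 0 -36 -8 0; 1 0 -36 -8 0"}}

```text
time_s: 5.45
eef_pos: [505.0, -99.2, 256.5]
ee_rot: [0.707, -0.0, 0.707, 0.0]
force: [-0.1, -0.2, 1.0]
grip_width: 1.001
```

```bash
python3 - <<'E'
from h import *
c=shot("wrist","r1"); print(T_tool().round(3))
for t in ["rack","rack_top"]: print(t,[(r["location"],r["confidence"]) for r in nets.spot_point(c,t)][:3])
E
```

```text
[[ 0.00000e+00 -1.00000e-03  1.00000e+00  5.05087e+02]
 [ 0.00000e+00  1.00000e+00  1.00000e-03 -9.89500e+01]
 [-1.00000e+00  0.00000e+00  0.00000e+00  2.56518e+02]
 [ 0.00000e+00  0.00000e+00  0.00000e+00  1.00000e+00]]
rack [([532.6, -198.2, 2.2], 0.76)]
rack_top [([529.5, -197.9, 34.5], 0.9)]
```

Call:
{"op": "send_rows", "data": {"rows": "1 0 1 3 0; 1 0 3 6 0; 1 0 4 8 0; 1 0 4 8 0; 1 0 4 8 0"}}

```text
time_s: 6.1
eef_pos: [584.8, -59.4, 256.1]
ee_rot: [0.707, -0.0, 0.707, 0.0]
force: [-0.2, -0.4, -0.3]
grip_width: 0.999
```

```bash
python3 - <<'E'
from h import *
c=shot("wrist","r2"); print(T_tool().round(3))
for t in ["rack","rack_top"]: print(t,[(r["location"],r["confidence"]) for r in nets.spot_point(c,t)][:3])
i=[cv2.imread(f"pics/{t}.png") for t in("r1","r2")]
cv2.imwrite("pics/rr1.png",cv2.resize(i[0][80:400,150:550],None,fx=1.9,fy=1.8,interpolation=cv2.INTER_CUBIC))
cv2.imwrite("pics/rr2.png",cv2.resize(i[1][80:400,50:450],None,fx=1.9,fy=1.8,interpolation=cv2.INTER_CUBIC))
E
```

```text
[[-0.00000e+00 -1.00000e-03  1.00000e+00  5.84554e+02]
 [-0.00000e+00  1.00000e+00  1.00000e-03 -5.98370e+01]
 [-1.00000e+00 -0.00000e+00 -0.00000e+00  2.56366e+02]
 [ 0.00000e+00  0.00000e+00  0.00000e+00  1.00000e+00]]
rack [([532.2, -197.3, -0.9], 0.63)]
rack_top [([531.3, -197.5, 34.1], 0.61)]
```

View pics/rr1.png

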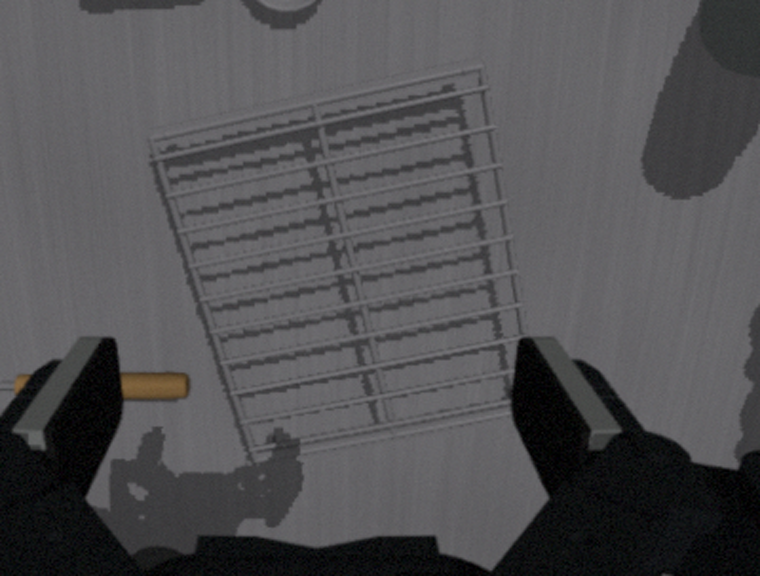

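View pics/rr2.png

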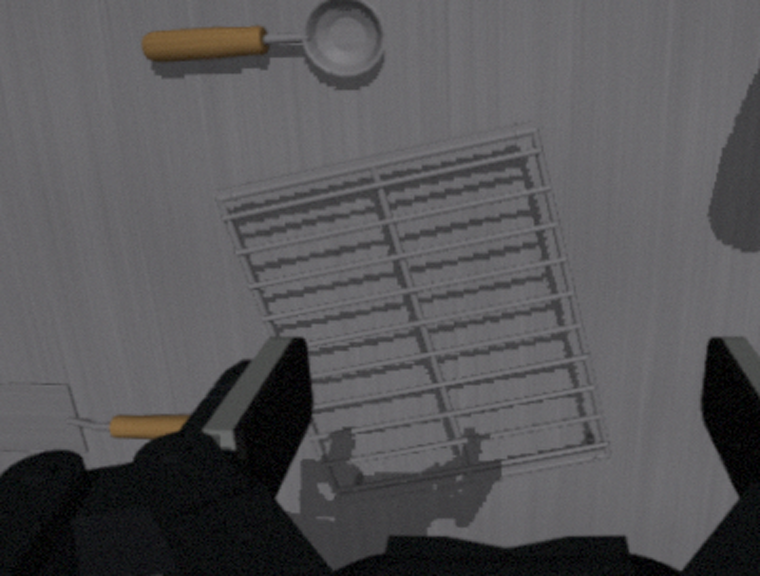

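```bash
python3 - <<'E'
from h import *
a=lambda u,v:(150+u/1.9,80+v/1.8); b=lambda u,v:(50+u/1.9,80+v/1.8)
P={}
for n,p,q in [("NW",(151,139),(219,198)),("NE",(482,67),(536,130)),("w1W",(153,158),(223,216)),("w1E",(487,89),(541,152)),("midN",(316,104),(376,175)),("midS",(384,421),(462,456)),("SW",(252,459),(337,490)),("SE",None,(607,456))]:
    if p is None: X=atz("r2",b(*q),31); r=np.zeros(1)
    else: X,r=tri([("r1",a(*p)),("r2",b(*q))])
    P[n]=X; print(n,X.round(1),r.round(3), [atz(t,f(*k),31).round(1)[:2] for t,f,k in (("r1",a,p),("r2",b,q)) if k])
ang=lambda v:np.degrees(np.arctan2(-v[0],v[1]))
print(ang(P["NW"]-P["SW"]),ang(P["NE"]-P["SE"]),ang(P["midN"]-P["midS"]))
an=lambda v:np.degrees(np.arctan2(v[1],v[0]))
print(an(P["NE"]-P["NW"]),an(P["w1E"]-P["w1W"]))
print(np.mean([P[k] for k in("NW","NE","SW","SE")],0))
# project model overlay
ims=[]
for t in("r1","r2"):
    im=cv2.imread(f"pics/{t}.png")
    for th,col in((np.radians(9.5),(0,255,0)),):
        Rm=np.array([[np.cos(th),-np.sin(th)],[np.sin(th),np.cos(th)]])
        C=[np.r_[Rm@[x,y]+[531.5,-197],32] for x,y in((-100,-125),(100,-125),(100,125),(-100,125))]
        cv2.polylines(im,[proj(t,np.array(C)).round().astype(int)],True,col,1)
    ims.append(im[60:350,100:500])
cv2.imwrite("pics/ov.png",np.hstack(ims))
E
```

```text
NW [407.1 -97.4  28.9] [ 0.205  0.411 -0.204 -0.411] [array([407.8, -97.4]), array([407.9, -96.3])]
NE [604.3 -52.9  26.4] [-0.003 -0.005  0.003  0.005] [array([603.2, -52.5]), array([604.1, -52.1])]
w1W [ 407.  -110.4   26.3] [ 0.117  0.235 -0.117 -0.235] [array([ 408.2, -109.7]), array([ 408.9, -108.7])]
w1E [607.2 -66.1  30.5] [-0.063 -0.128  0.063  0.128] [array([607. , -65.9]), array([607.3, -66.1])]
midN [507.9 -76.6  39.9] [-1.274 -2.216  1.273  2.217] [array([506.7, -75.6]), array([507.3, -81.1])]
midS [ 554.9 -314.6   13.1] [ 1.072  3.188 -1.069 -3.189] [array([ 554. , -305.8]), array([ 555.3, -296.9])]
SW [ 458.1 -350.3   12.4] [ 1.123  3.384 -1.119 -3.385] [array([ 461.2, -339.7]), array([ 463. , -330.2])]
SE [ 658.3 -297.1   31. ] [0.] [array([ 658.3, -297.1])]
11.399595737260992 12.46540503962185 11.15864508821822
12.71273460921626 12.477608935127662
[ 531.95599174 -199.41175006   24.68892444]
```

View pics/ov.png

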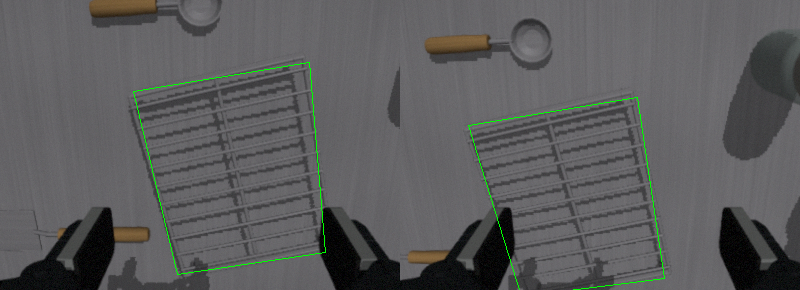

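Rack centre is about (532.5, −197) with yaw 12.5°. The plate is at (597.4, 226.5) with yaw 4.0° and the handle at z≈124. The selector is at one bar: the pointer sits 35.7° from off. Next I go over the handle.

Call:
{"op": "send_rows", "data": {"rows": "1 0 4 0 0; 1 0 8 0 0; 1 0 12 0.5 0; 1 0 16 1 -0.2; 1 0 20 1.2 -0.4; 1 0 24 1.26 -0.8; 1 2 27 1.26 -0.8; 1 4 28.6 1.26 -0.8; 1 5 28.6 1.26 -0.8; 1 5 28.6 1.26 -0.8; 1 5 28.6 1.26 -0.8; 1 5 28.6 1.26 -0.8"}}

```text
time_s: 7.45
eef_pos: [598.2, 224.9, 207.8]
ee_rot: [0.707, -0.024, 0.706, 0.024]
force: [-0.2, 0.3, -0.2]
grip_width: 1.0
```

```bash
python3 - <<'E'
from h import *
c=shot("wrist","g1"); T=T_tool(); print(T.round(4))
print("handle in tool",(np.linalg.inv(T)@[597.3,226.6,124,1]).round(1))
E
```

```text
[[ 2.000000e-03 -6.850000e-02  9.976000e-01  5.981493e+02]
 [ 3.000000e-04  9.977000e-01  6.850000e-02  2.251251e+02]
 [-1.000000e+00  2.000000e-04  2.000000e-03  2.076562e+02]
 [ 0.000000e+00  0.000000e+00  0.000000e+00  1.000000e+00]]
handle in tool [83.7  1.5 -0.9  1. ]
```

View pics/g1.png

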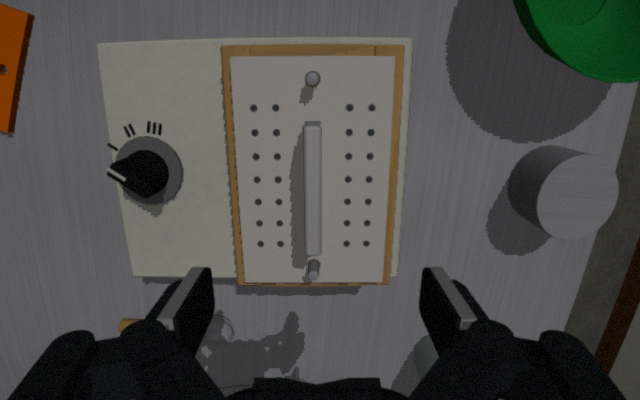

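Call:
{"op": "send_rows", "data": {"rows": "0.6 2.5 0.1 -0.1 0; 0.6 5 0.15 -0.1 0; 0.6 7.5 0.15 -0.1 0; 0.6 9.5 0.15 -0.1 0; 0.6 10.2 0.15 -0.1 0; 0.6 10.2 0.15 -0.1 0; 0.6 10.2 0.15 -0.1 0", "grip_force": 40}}

```text
time_s: 8.2
eef_pos: [597.2, 227.4, 105.9]
ee_rot: [0.707, -0.024, 0.706, 0.025]
force: [0.2, 0.5, -0.3]
grip_width: 0.598
```

```bash
python3 - <<'E'
from h import *
c=shot("wrist","g2"); T=T_tool(); print(T.round(4))
print("handle in tool",(np.linalg.inv(T)@[597.3,226.6,124,1]).round(1))
E
```

```text
[[ 2.400000e-03 -6.960000e-02  9.976000e-01  5.972607e+02]
 [ 5.000000e-04  9.976000e-01  6.960000e-02  2.274306e+02]
 [-1.000000e+00  3.000000e-04  2.500000e-03  1.059522e+02]
 [ 0.000000e+00  0.000000e+00  0.000000e+00  1.000000e+00]]
handle in tool [-18.   -0.8   0.    1. ]
```

View pics/g2.png

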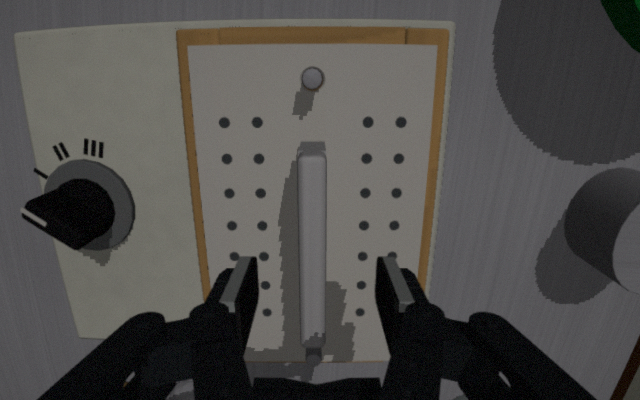

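Call:
{"op": "send_rows", "data": {"rows": "0.2 0 0 0 0; 0 0 0 0 0; 0 0 0 0 0; 0 0 0 0 0; 0 0 0 0 0; 0 0 0 0 0; 0 0 0 0 0; 0 0 0 0 0", "grip_force": 60}}

```text
time_s: 9.05
eef_pos: [596.5, 227.4, 104.4]
ee_rot: [0.707, -0.025, 0.707, 0.025]
force: [0.5, 0.6, 0.1]
grip_width: -0.005
```

```bash
python3 - <<'E'
from h import *
s=ctrl.sense(); print({k:np.round(s[k],3) for k in("eef_pos","force","wrist_torque","grip_width")})
E
```

```text
{'eef_pos': array([596.486, 227.422, 104.364]), 'force': array([0.546, 0.594, 0.127]), 'wrist_torque': array([-0.015, -0.014, -0.027]), 'grip_width': np.float64(-0.005)}
```

```bash
python3 - <<'E'
from h import *
c=shot("wrist","g3")
E
```

```text
(no output)
```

View pics/g3.png

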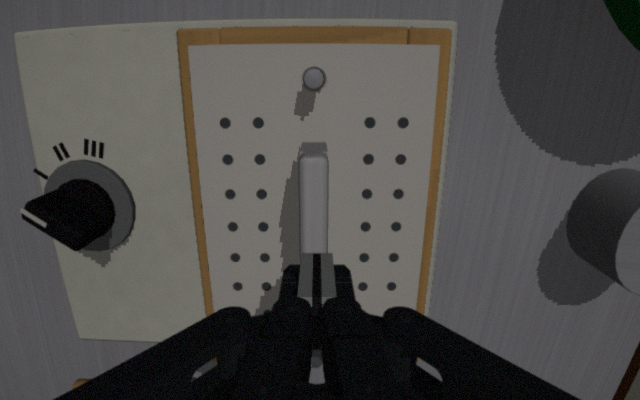

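```bash
python3 - <<'E'
from h import *
T=T_tool(); f=lambda x,y,z:(T@[x,y,z,1])[:3]
for n,p in [("TCP",(0,0,0)),("tip +y",(0,11,0)),("tip +y 6.5",(0,11,6.5)),("tip +y -6.5",(0,11,-6.5)),("pinch",(-19,0,0)),("pinch+y",(-19,11,0))]: print(n,proj("g3",f(*p)))
th=np.radians(4);c,s=np.cos(th),np.sin(th)
for x in(-6.5,6.5):
  for y in(-50,50):
    p=[597.4+c*x-s*y,226.5+s*x+c*y,133]; print(x,y,proj("g3",p))
for n in("scene","side"):
    shot(n,n+"g3"); X=proj(n+"g3",f(-20,0,0))[0].astype(int); print(X)
    i=cv2.imread(f"pics/{n}g3.png"); x0,y0=X-[50,40]; cv2.imwrite(f"pics/{n}g3c.png",cv2.resize(i[y0:y0+80,x0:x0+100],None,fx=7,fy=7,interpolation=cv2.INTER_CUBIC))
print(ctrl.sense()["grip_width"])
E
```

```text
TCP [[313.48710744 237.63259142]]
tip +y [[313.4257979  218.43973778]]
tip +y 6.5 [[325.73311005 218.4324142 ]]
tip +y -6.5 [[301.11994433 218.44383029]]
pinch [[313.20738513 253.10822539]]
pinch+y [[313.13271929 232.24160565]]
-6.5 -50 [[302.36628432 351.16067846]]
-6.5 50 [[299.23271824 157.25678651]]
6.5 -50 [[327.73774295 351.15324169]]
6.5 50 [[330.11402676 157.24078567]]
[406 213]
[292 139]
0.0003003902266126531
```

View pics/sceneg3c.png

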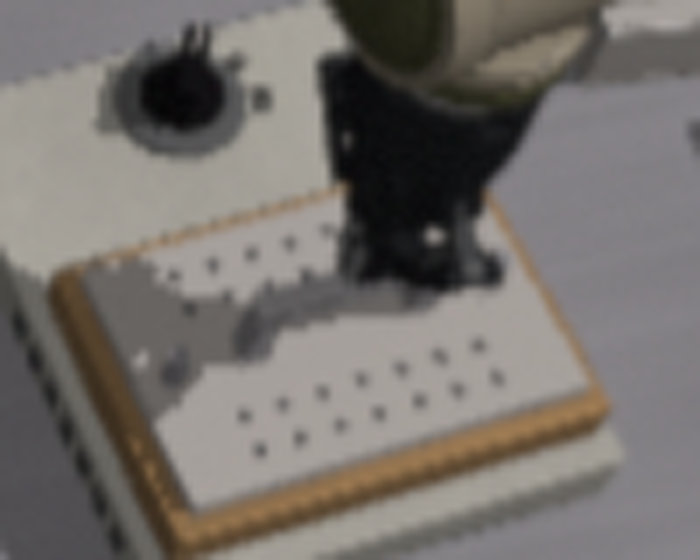

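View pics/sideg3c.png

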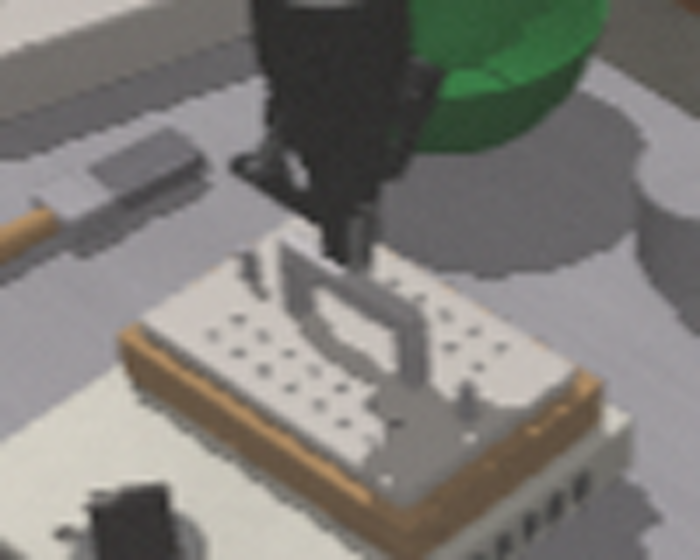

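The gripper reads shut and the side view shows the fingertips ending at about the bar's top, so it has closed above the bar. I'll check where the real tips are relative to the TCP.

```bash
python3 - <<'E'
from h import *
T=T_tool(); f=lambda x,y,z:(T@[x,y,z,1])[:3]
out=[]
for n,(x0,y0) in (("sideg3",(260,100)),("sceneg3",(366,173)),("g3",(277,210))):
    i=cv2.imread(f"pics/{n}.png"); c=cv2.resize(i[y0:y0+70,x0:x0+80],None,fx=8,fy=8,interpolation=cv2.INTER_CUBIC)
    for k,col in ((0,(0,0,255)),(-19,(0,255,255)),(-40,(0,255,0)),(-60,(255,0,0))):
        for y in (-11,11):
            p=proj(n,f(k,y,0))[0]; q=((p-[x0,y0]+.5)*8).astype(int); cv2.circle(c,tuple(map(int,q)),4,col,-1)
    cv2.imwrite(f"pics/{n}_ax.png",c)
E
```

```text
(no output)
```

View pics/sideg3_ax.png

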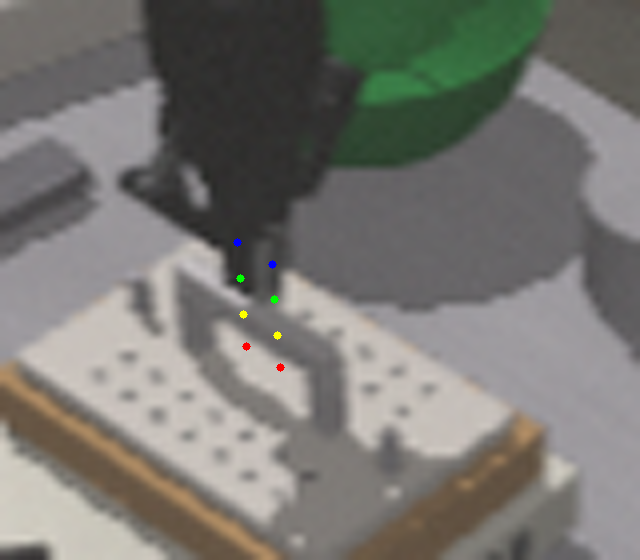

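View pics/sceneg3_ax.png

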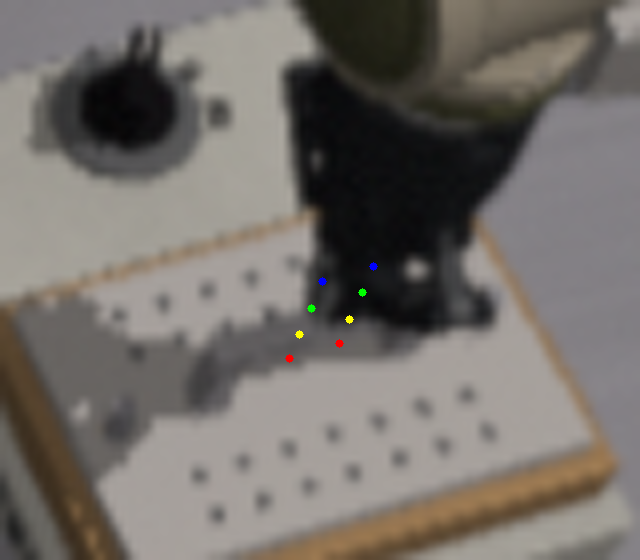

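View pics/g3_ax.png

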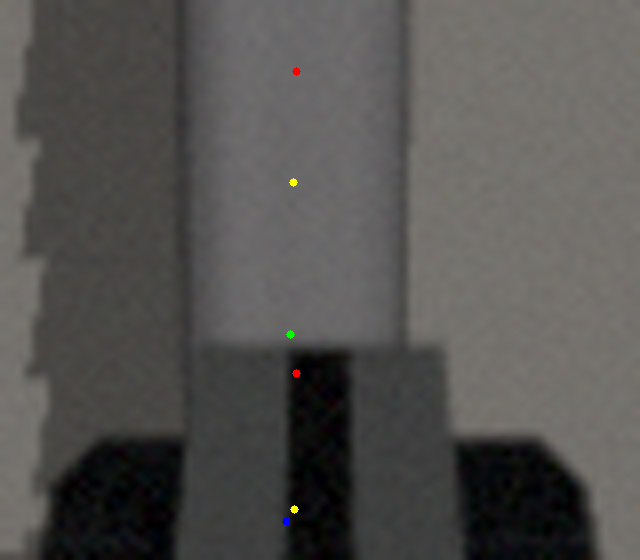

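By both the wrist and side views, the real tips sit about 38 mm behind the reported TCP, so they stopped just above the bar. No contact force was seen. I'll open and go down in guarded steps.

Call:
{"op": "send_rows", "data": {"rows": "0.5 0 0 0 0; 0.5 0 0 0 0; 0.5 0 0 0 0; 0.5 0 0 0 0; 0.5 0.5 0 0 0; 0.5 1 0 0 0; 0.5 1.5 0 0 0; 0.5 2 0 0 0; 0.5 2 0 0 0; 0.5 2 0 0 0"}}

```text
time_s: 10.2
eef_pos: [596.5, 227.4, 84.3]
ee_rot: [0.707, -0.025, 0.707, 0.025]
force: [-0.4, 0.2, 0.2]
grip_width: 0.498
```

```bash
cat > ax.py <<'E'
from h import *
import sys
tag=sys.argv[1]
T=T_tool(); f=lambda x,y,z:(T@[x,y,z,1])[:3]
s=ctrl.sense(); print({k:np.round(s[k],2) for k in("eef_pos","ee_rot","force","wrist_torque","grip_width")})
ims=[]
for n in ("side","wrist"):
    t=tag+n; shot(n,t); c0=proj(t,f(-38,0,0))[0]; x0,y0=[int(v) for v in c0-[45,40]]
    w,h,m=(90,90,5) if n=="side" else (90,90,5)
    if n=="wrist": x0,y0,w,h,m=200,120,240,240,1.875
    i=cv2.imread(f"pics/{t}.png"); ims.append(cv2.resize(i[y0:y0+h,x0:x0+w],(450,450),interpolation=cv2.INTER_CUBIC)[:, :395])
cv2.imwrite(f"pics/{tag}.png",np.hstack(ims))
E
python3 ax.py d1
```

```text
{'eef_pos': array([596.49, 227.4 ,  84.32]), 'ee_rot': array([ 0.71, -0.02,  0.71,  0.02]), 'force': array([-0.36,  0.19,  0.19]), 'wrist_torque': array([-0.01,  0.04,  0.07]), 'grip_width': np.float64(0.5)}
```

View pics/d1.png

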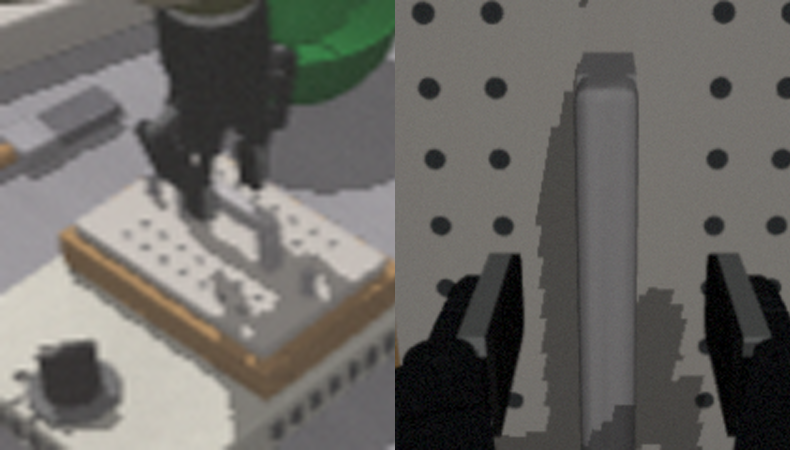

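Call:
{"op": "send_rows", "data": {"rows": "0.5 0 0 -0.1 0; 0.5 0.4 0 -0.2 0; 0.5 0.8 0 -0.2 0; 0.5 1.2 0 -0.2 0; 0.5 1.5 0 -0.2 0; 0.5 1.5 0 -0.2 0; 0.5 1.5 0 -0.2 0"}}

```text
time_s: 11.0
eef_pos: [594.5, 227.3, 69.4]
ee_rot: [0.707, -0.025, 0.707, 0.025]
force: [0.2, 0.1, -0.1]
grip_width: 0.5
```

```bash
python3 ax.py d2
```

```text
{'eef_pos': array([594.53, 227.26,  69.36]), 'ee_rot': array([ 0.71, -0.02,  0.71,  0.02]), 'force': array([ 0.23,  0.11, -0.09]), 'wrist_torque': array([0.01, 0.03, 0.  ]), 'grip_width': np.float64(0.5)}
```

View pics/d2.png

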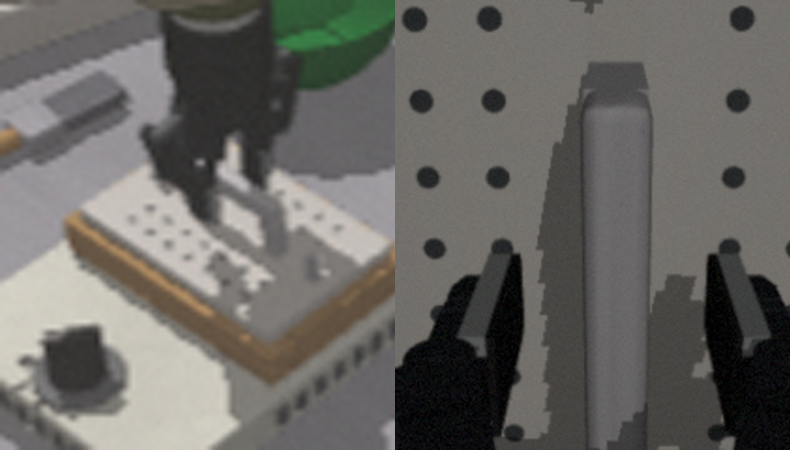

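Call:
{"op": "send_rows", "data": {"rows": "0.3 0 0 0 0; 0 0 0 0 0; 0 0 0 0 0; 0 0 0 0 0; 0 0 0 0 0; 0 0 0 0 0; 0 0 0 0 0", "grip_force": 70}}

```text
time_s: 11.8
eef_pos: [594.6, 227.3, 69.7]
ee_rot: [0.707, -0.025, 0.706, 0.025]
force: [-1.0, 0.0, 3.5]
grip_width: 0.14
```

```bash
python3 ax.py d3
```

```text
{'eef_pos': array([594.64, 227.35,  69.71]), 'ee_rot': array([ 0.71, -0.02,  0.71,  0.02]), 'force': array([-0.95,  0.04,  3.51]), 'wrist_torque': array([0.06, 0.08, 0.06]), 'grip_width': np.float64(0.14)}
```

View pics/d3.png

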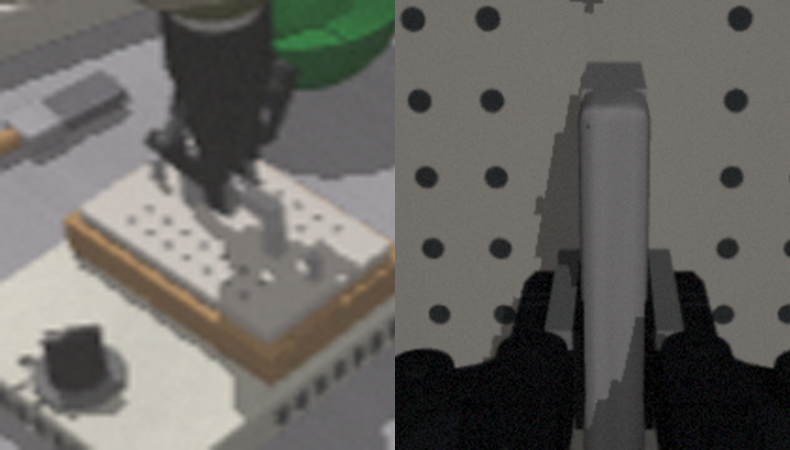

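Call:
{"op": "send_rows", "data": {"rows": "0 -0.2 0 0 0; 0 -0.4 0 0 0; 0 -0.6 0 0 0; 0 -0.8 0 0 0; 0 -1 0 0 0; 0 -1 0 0 0"}}

```text
time_s: 12.5
eef_pos: [594.5, 227.3, 79.6]
ee_rot: [0.707, -0.025, 0.707, 0.025]
force: [-0.3, 0.4, -2.9]
grip_width: 0.143
```

```bash
python3 ax.py d4
```

```text
{'eef_pos': array([594.47, 227.3 ,  79.65]), 'ee_rot': array([ 0.71, -0.02,  0.71,  0.02]), 'force': array([-0.31,  0.38, -2.92]), 'wrist_torque': array([-0.04,  0.03, -0.03]), 'grip_width': np.float64(0.14)}
```

View pics/d4.png

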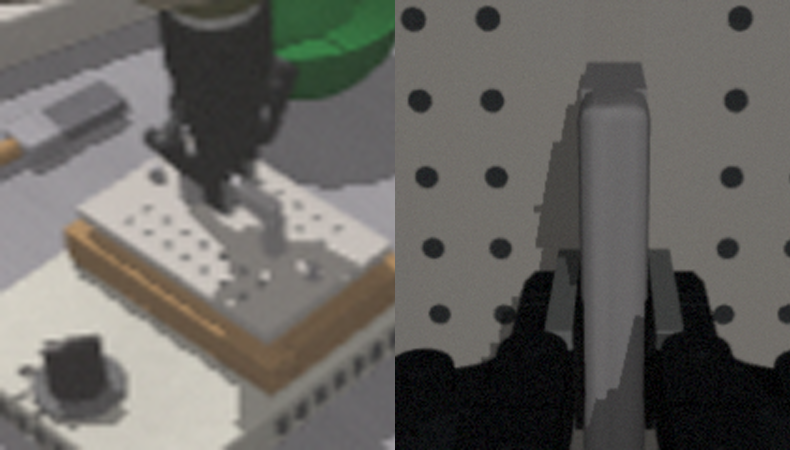

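Call:
{"op": "send_rows", "data": {"rows": "0 -0.3 0 0 0; 0 -0.6 0 0 0; 0 -0.9 0 0 0; 0 -1.2 0 0 0; 0 -1.5 0 0 0; 0 -1.8 0 0 0; 0 -2.1 0 0 0; 0 -2.5 0 0 0; 0 -3 0 0 0; 0 -3.5 0 0 0; 0 -4 0 0 0; 0 -4.5 0 0 0"}}

```text
time_s: 13.8
eef_pos: [594.5, 227.3, 124.9]
ee_rot: [0.707, -0.025, 0.707, 0.025]
force: [-0.4, 0.1, -2.7]
grip_width: 0.138
```

Call:
{"op": "send_rows", "data": {"rows": "0 -1 0 0 0; 0 -2 0 0 0; 0 -3 0 0 0; 0 -4 0 0 0; 0 -5 0 0 0; 0 -5 0 0 0; 0 -5 0 0 0"}}

```text
time_s: 14.5
eef_pos: [594.4, 227.3, 174.3]
ee_rot: [0.707, -0.025, 0.707, 0.025]
force: [0.1, -0.3, -3.3]
grip_width: 0.136
```

```bash
python3 ax.py d5
```

```text
{'eef_pos': array([594.44, 227.27, 174.3 ]), 'ee_rot': array([ 0.71, -0.02,  0.71,  0.02]), 'force': array([ 0.1 , -0.31, -3.26]), 'wrist_torque': array([ 0.02, -0.02, -0.02]), 'grip_width': np.float64(0.14)}
```

View pics/d5.png

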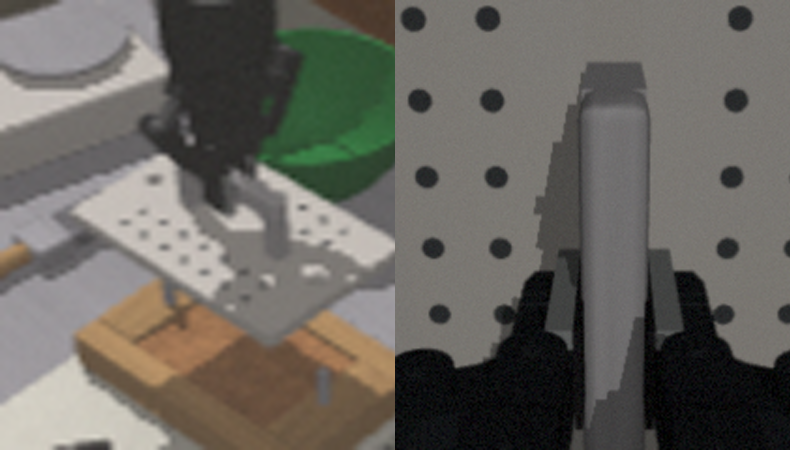

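View pics/d5wrist.png

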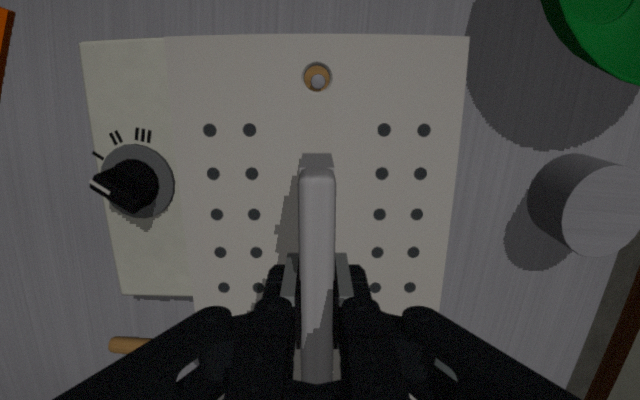

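Plate is clear and level. Now across to the rack, staying high and turning to the rack's yaw.

Call:
{"op": "send_rows", "data": {"rows": "0 0 -1 -0.2 0; 0 0 -3 -0.6 0; 0 0 -5.5 -1.2 0; 0 0 -8.5 -1.9 0; 0 0 -11.5 -2.6 -0.2; 0 0 -14.5 -3.3 -0.4; 0 0 -17.5 -4 -0.6; 0 0 -20.5 -4.6 -0.8; 0 0 -23.5 -5.3 -1; 0 0 -26.5 -6 -1.2; 0 0 -29 -6.5 -1.4; 0 0 -31 -7 -1.5"}}

```text
time_s: 15.8
eef_pos: [545.5, -88.9, 174.2]
ee_rot: [0.703, -0.071, 0.704, 0.071]
force: [-0.4, -0.2, -3.5]
grip_width: 0.134
```

```bash
python3 - <<'E'
from h import *
T=T_tool(); s=ctrl.sense(); print(T.round(4), s["grip_width"],s["force"])
d=np.array([529.65,-196.6,T[2,3]])-T[:3,3]; print((T[:3,:3].T@d).round(1), np.degrees(np.arctan2(T[1,2],T[0,2])))
E
```

```text
[[-4.000000e-04 -1.988000e-01  9.801000e-01  5.455278e+02]
 [-2.000000e-04  9.801000e-01  1.988000e-01 -8.886850e+01]
 [-1.000000e+00 -1.000000e-04 -4.000000e-04  1.741868e+02]
 [ 0.000000e+00  0.000000e+00  0.000000e+00  1.000000e+00]] 0.1343499864779695 [-0.36625552 -0.21427499 -3.46398869]
[   0.  -102.4  -37. ] 11.463894651370126
```

Call:
{"op": "send_rows", "data": {"rows": "0 0 -2.5 -0.9 -0.1; 0 0 -5 -1.8 -0.2; 0 1 -7.5 -2.7 -0.2; 0 2 -9.5 -3.4 -0.2; 0 3 -10.2 -3.7 -0.2; 0 4 -10.2 -3.7 -0.2; 0 5 -10.2 -3.7 -0.2; 0 6 -10.2 -3.7 -0.2; 0 7 -10.2 -3.7 -0.2; 0 7 -10.2 -3.7 -0.2; 0 7 -10.2 -3.7 -0.2"}}

```text
time_s: 16.9
eef_pos: [530.5, -193.9, 104.4]
ee_rot: [0.703, -0.077, 0.703, 0.077]
force: [-0.2, -1.2, -3.1]
grip_width: 0.138
```

```bash
python3 ax.py e1; python3 - <<'E'
from h import *
T=T_tool(); print(T.round(4))
d=np.array([529.65,-196.6,28.7])-T[:3,3]; print((T[:3,:3].T@d).round(1), np.degrees(np.arctan2(T[1,2],T[0,2])))
E
```

```text
{'eef_pos': array([ 530.53, -193.94,  104.43]), 'ee_rot': array([ 0.7 , -0.08,  0.7 ,  0.08]), 'force': array([-0.15, -1.18, -3.1 ]), 'wrist_torque': array([ 0.05, -0.  , -0.05]), 'grip_width': np.float64(0.14)}
[[ 9.000000e-04 -2.167000e-01  9.762000e-01  5.307191e+02]
 [-6.000000e-04  9.762000e-01  2.167000e-01 -1.942247e+02]
 [-1.000000e+00 -7.000000e-04  8.000000e-04  1.049368e+02]
 [ 0.000000e+00  0.000000e+00  0.000000e+00  1.000000e+00]]
[76.2 -2.  -1.6] 12.513118799173467
```

View pics/e1wrist.png

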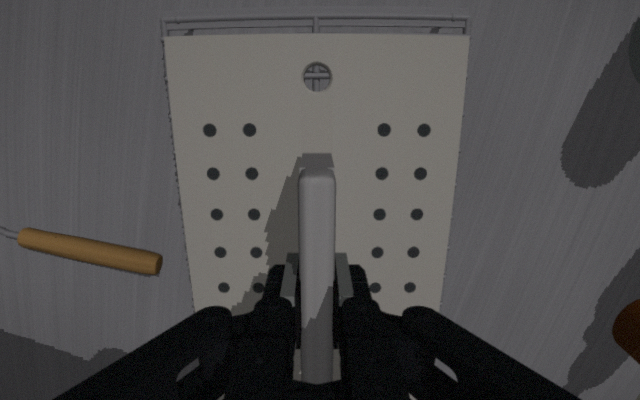

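View pics/e1side.png

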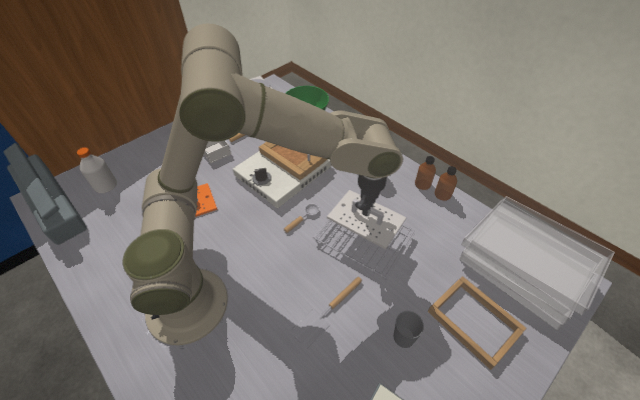

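Call:
{"op": "send_rows", "data": {"rows": "0 1 -0.1 -0.1 0; 0 2 -0.15 -0.1 0; 0 3 -0.15 -0.1 0; 0 4 -0.15 -0.1 0; 0 5 -0.15 -0.1 0; 0 6 -0.15 -0.1 0; 0 6.5 -0.15 -0.1 0; 0 7 -0.15 -0.1 0; 0 7 -0.15 -0.1 0; 0 7 -0.15 -0.1 0"}}

```text
time_s: 18.0
eef_pos: [529.9, -196.0, 34.7]
ee_rot: [0.703, -0.077, 0.703, 0.077]
force: [0.1, -0.5, -3.3]
grip_width: 0.138
```

```bash
python3 ax.py e2
```

```text
{'eef_pos': array([ 529.93, -195.98,   34.65]), 'ee_rot': array([ 0.7 , -0.08,  0.7 ,  0.08]), 'force': array([ 0.15, -0.49, -3.34]), 'wrist_torque': array([ 0.  , -0.01, -0.01]), 'grip_width': np.float64(0.14)}
```

View pics/e2wrist.png

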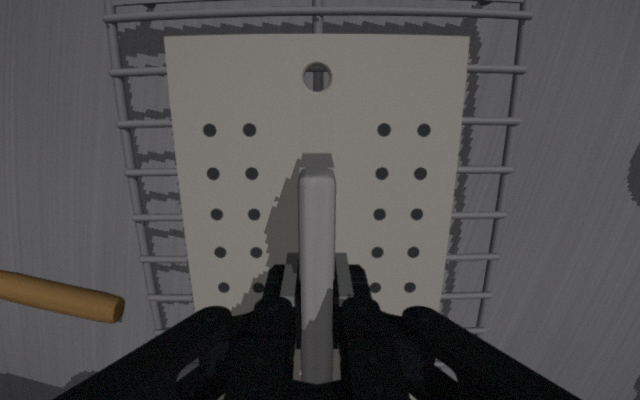

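View pics/e2.png

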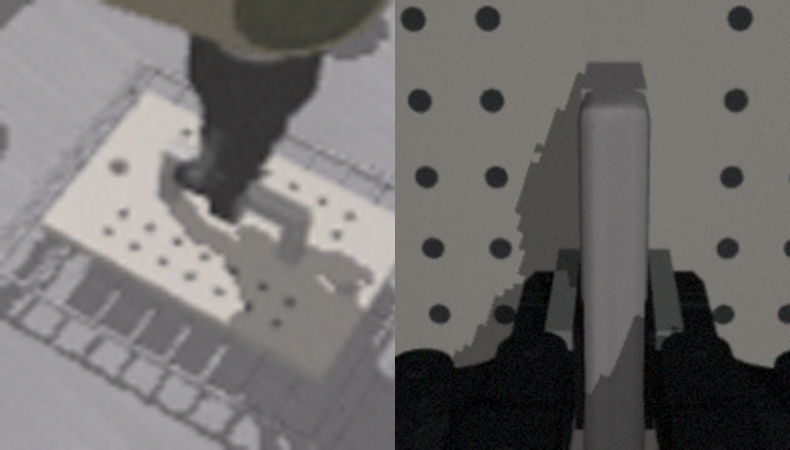

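Centred laterally. Now the last 6 mm, slowly.

Call:
{"op": "send_rows", "data": {"rows": "0 0.15 0 0 0; 0 0.3 0 0 0; 0 0.4 0 0 0; 0 0.5 0 0 0; 0 0.5 0 0 0; 0 0.5 0 0 0"}}

```text
time_s: 18.7
eef_pos: [529.7, -195.9, 29.4]
ee_rot: [0.703, -0.077, 0.703, 0.077]
force: [0.3, 0.7, -3.7]
grip_width: 0.138
```

```bash
python3 -c "
from h import *
s=ctrl.sense(); print({k:np.round(s[k],2) for k in('eef_pos','force','wrist_torque','grip_width')})"
```

```text
{'eef_pos': array([ 529.71, -195.86,   29.37]), 'force': array([ 0.27,  0.69, -3.7 ]), 'wrist_torque': array([ 0.  ,  0.06, -0.06]), 'grip_width': np.float64(0.14)}
```

Call:
{"op": "send_rows", "data": {"rows": "0 0.05 0 0 0; 0 0.1 0 0 0; 0 0.1 0 0 0; 0 0.1 0 0 0"}}

```text
time_s: 19.1
eef_pos: [529.8, -195.9, 28.7]
ee_rot: [0.703, -0.077, 0.703, 0.077]
force: [-1.0, 0.8, 1.8]
grip_width: 0.136
```

Contact is made: vertical force went from −3.5 to +1.8 N. Release.

Call:
{"op": "send_rows", "data": {"rows": "0.2 0 0 0 0; 0.3 0 0 0 0; 0.4 0 0 0 0; 0.5 0 0 0 0; 0.5 0 0 0 0; 0.5 0 0 0 0; 0.5 0 0 0 0"}}

```text
time_s: 19.8
eef_pos: [529.7, -195.9, 28.4]
ee_rot: [0.703, -0.077, 0.703, 0.077]
force: [-0.4, 0.2, 0.0]
grip_width: 0.503
```

```bash
python3 ax.py f1
```

```text
{'eef_pos': array([ 529.74, -195.9 ,   28.41]), 'ee_rot': array([ 0.7 , -0.08,  0.7 ,  0.08]), 'force': array([-0.37,  0.18,  0.02]), 'wrist_torque': array([ 0.03, -0.05, -0.01]), 'grip_width': np.float64(0.5)}
```

View pics/f1.png

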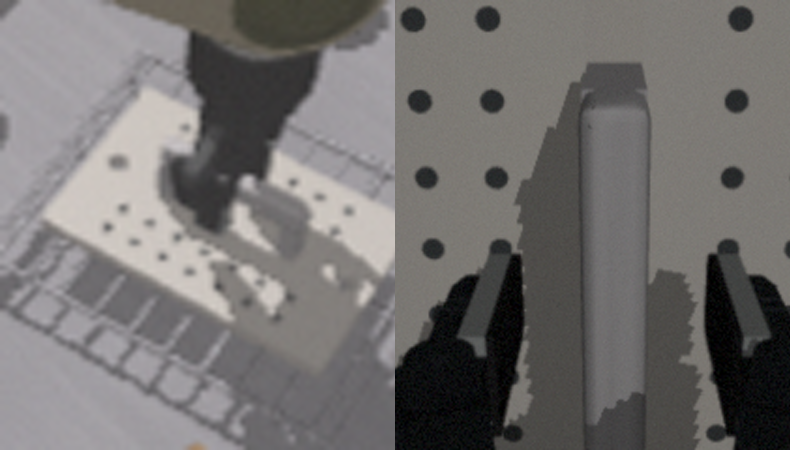

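Call:
{"op": "send_rows", "data": {"rows": "0.5 -0.5 0 0 0; 0.5 -1.5 0 0 0; 0.5 -3 0 0 0; 0.5 -5 0 0 0; 0.5 -8 0 0 0; 0.5 -12 0 0 0; 0.5 -16 1.5 0 0; 0.5 -19 3 0 0; 0.5 -20 6 0 0; 0.5 -20 8 0 0; 0.5 -20 8 0 0; 0.5 -20 8 0 0"}}

```text
time_s: 21.1
eef_pos: [512.5, -118.0, 228.9]
ee_rot: [0.703, -0.077, 0.703, 0.077]
force: [-0.2, -0.0, -0.2]
grip_width: 0.501
```

```bash
python3 - <<'E'
from h import *
c=shot("wrist","v1"); T=T_tool(); print(T.round(3), ctrl.sense()["joints"].round(3))
for t in ["plate","rack_top","spoon"]: print(t,[(r["location"],r["confidence"]) for r in nets.spot_point(c,t)][:3])
E
```

```text
[[ 0.00000e+00 -2.16000e-01  9.76000e-01  5.12484e+02]
 [-0.00000e+00  9.76000e-01  2.16000e-01 -1.18384e+02]
 [-1.00000e+00 -0.00000e+00  0.00000e+00  2.28600e+02]
 [ 0.00000e+00  0.00000e+00  0.00000e+00  1.00000e+00]] [-0.45   0.293  1.44  -0.     1.408 -0.668]
plate [([530.5, -198.1, 32.5], 0.62)]
rack_top []
spoon [([435.6, 2.7, -2.0], 0.87)]
```

View pics/v1.png

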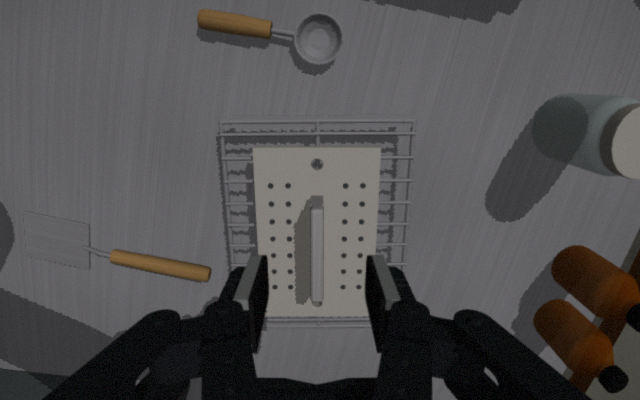

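Call:
{"op": "send_rows", "data": {"rows": "0.5 0 3 0 -0.8; 0.5 0 6.5 0 -1.6; 0.5 0 10 0 -2.5; 0.5 0 13.5 0 -3.4; 0.5 0 17 0 -4.3; 0.5 0 20.5 -0.1 -5.2; 0.5 0 24 -0.2 -6.1; 0.5 0 27.5 -0.2 -7; 0.5 0 30.5 -0.3 -7.9; 0.5 0 33 -0.3 -8.7; 0.5 0 34 -0.3 -9.2; 0.5 0 34 -0.3 -9.2"}}

```text
time_s: 22.5
eef_pos: [435.9, 213.8, 228.2]
ee_rot: [0.617, -0.346, 0.617, 0.346]
force: [1.0, 0.1, 0.6]
grip_width: 0.5
```

Call:
{"op": "send_rows", "data": {"rows": "0.5 2 0 0 0; 0.5 4 0 0 0; 0.5 5 0 0 0; 0.5 5 0 0 0; 0.5 5 0 0 0"}}

```text
time_s: 23.0
eef_pos: [436.5, 213.1, 179.1]
ee_rot: [0.617, -0.345, 0.617, 0.345]
force: [-0.8, -0.3, -0.2]
grip_width: 0.499
```

```bash
python3 - <<'E'
from h import *
c=shot("wrist","k2"); T=T_tool(); print(T.round(3), ctrl.sense()["joints"].round(3),np.degrees(np.arctan2(T[1,2],T[0,2])))
print(nets.spot_point(c,"fan_grip"))
print("axis in tool",(np.linalg.inv(T)@[437.5,215,82,1]).round(1))
E
```

```text
[[ 1.00000e-03 -8.52000e-01  5.23000e-01  4.36547e+02]
 [ 0.00000e+00  5.23000e-01  8.52000e-01  2.13262e+02]
 [-1.00000e+00 -1.00000e-03  1.00000e-03  1.79313e+02]
 [ 0.00000e+00  0.00000e+00  0.00000e+00  1.00000e+00]] [ 0.213  0.24   1.639 -0.     1.26  -0.807] 58.45130418307927
[{'location': [433.6, 220.7, 84.3], 'confidence': 0.81}]
axis in tool [97.3  0.2  1.9  1. ]
```

View pics/k2.png

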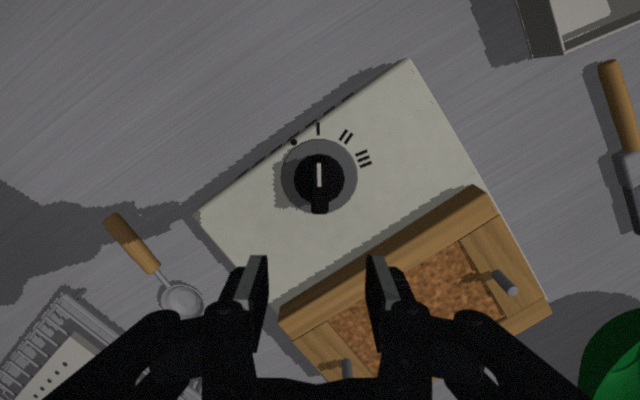

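```bash
python3 - <<'E'
from h import *
print(atz("k2",(319,175),59),atz("k2",(319,165),89), atz("k2",(319.5,186),89))
i=cv2.imread("pics/k2.png"); cv2.imwrite("pics/k2c.png",cv2.resize(i[110:230,260:380],None,fx=5,fy=5,interpolation=cv2.INTER_CUBIC))
th=np.radians(31.7)
for s in(-21,21): print(proj("k2",[437.5+s*np.cos(th),215-s*np.sin(th),89]))
E
```

```text
[433.82975258 217.78951313  59.        ] [420.93882578 225.4149325   89.        ] [435.21162601 217.13175076  89.        ]
[[318.79799117 163.13645701]]
[[318.59024529 215.34629941]]
```

View pics/k2c.png

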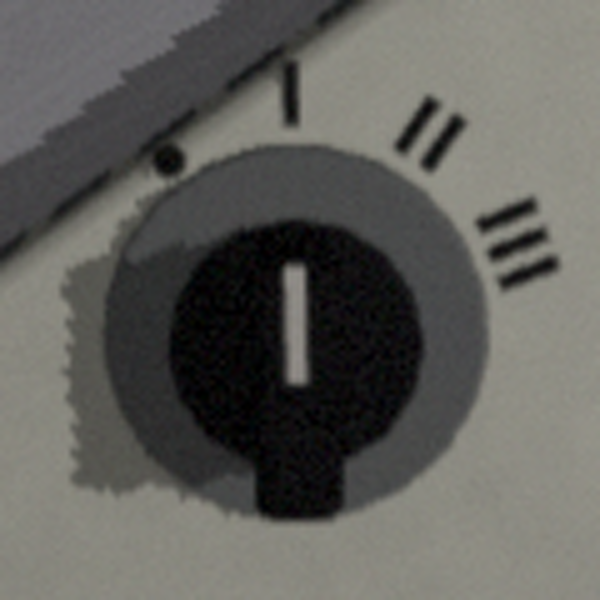

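Call:
{"op": "send_rows", "data": {"rows": "0.5 2 0 0 0; 0.5 5 0 0 0; 0.5 8 0 0 0; 0.5 10 0 0 0; 0.5 11.5 0 0 0; 0.5 12.5 0 0 0; 0.5 13 0 0 0; 0.5 13 0 0 0; 0.5 13 0 0 0"}}

```text
time_s: 24.0
eef_pos: [436.4, 213.6, 49.1]
ee_rot: [0.617, -0.346, 0.617, 0.345]
force: [-0.5, 0.1, 1.0]
grip_width: 0.497
```

```bash
python3 ax.py k3
```

```text
{'eef_pos': array([436.38, 213.64,  49.1 ]), 'ee_rot': array([ 0.62, -0.35,  0.62,  0.35]), 'force': array([-0.46,  0.12,  1.02]), 'wrist_torque': array([-0.01,  0.02,  0.02]), 'grip_width': np.float64(0.5)}
```

View pics/k3.png

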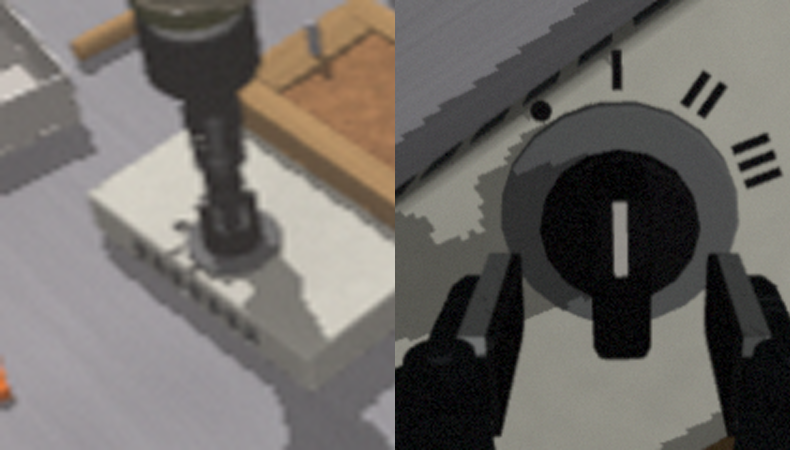

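Call:
{"op": "send_rows", "data": {"rows": "0.5 0.4 0 0.1 0; 0.5 0.8 0 0.15 0; 0.5 1.2 0 0.15 0; 0.5 1.6 0 0.15 0; 0.5 1.8 0 0.15 0; 0.5 1.8 0 0.15 0; 0.5 1.8 0 0.15 0"}}

```text
time_s: 24.8
eef_pos: [436.7, 214.8, 30.4]
ee_rot: [0.617, -0.346, 0.617, 0.346]
force: [0.1, 0.3, -0.9]
grip_width: 0.5
```

```bash
python3 ax.py k4
```

```text
{'eef_pos': array([436.74, 214.82,  30.41]), 'ee_rot': array([ 0.62, -0.35,  0.62,  0.35]), 'force': array([ 0.09,  0.25, -0.87]), 'wrist_torque': array([-0.01,  0.  , -0.01]), 'grip_width': np.float64(0.5)}
```

View pics/k4.png

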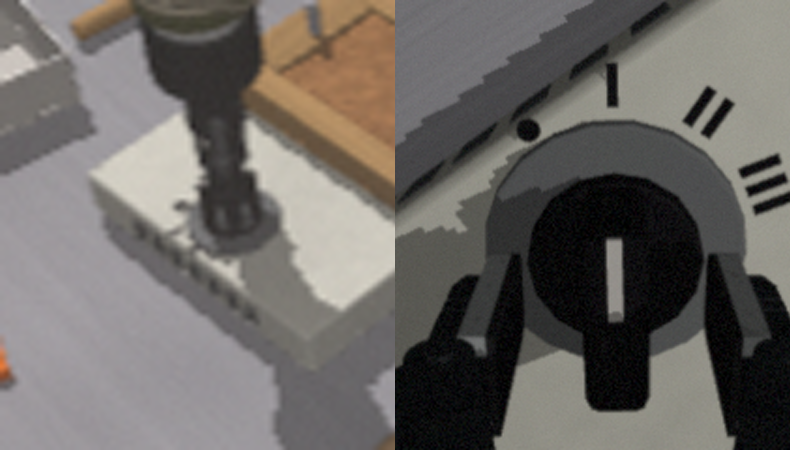

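Call:
{"op": "send_rows", "data": {"rows": "0.3 0 0 0 0; 0.1 0 0 0 0; 0 0 0 0 0; 0 0 0 0 0; 0 0 0 0 0; 0 0 0 0 0; 0 0 0 0 0", "grip_force": 40}}

```text
time_s: 25.6
eef_pos: [437.0, 215.1, 30.6]
ee_rot: [0.617, -0.345, 0.617, 0.346]
force: [0.3, 3.7, 3.7]
grip_width: 0.157
```

```bash
python3 ax.py k5
```

```text
{'eef_pos': array([436.97, 215.07,  30.64]), 'ee_rot': array([ 0.62, -0.35,  0.62,  0.35]), 'force': array([0.25, 3.7 , 3.65]), 'wrist_torque': array([ 0.72, -0.21,  0.01]), 'grip_width': np.float64(0.16)}
```

View pics/k5.png

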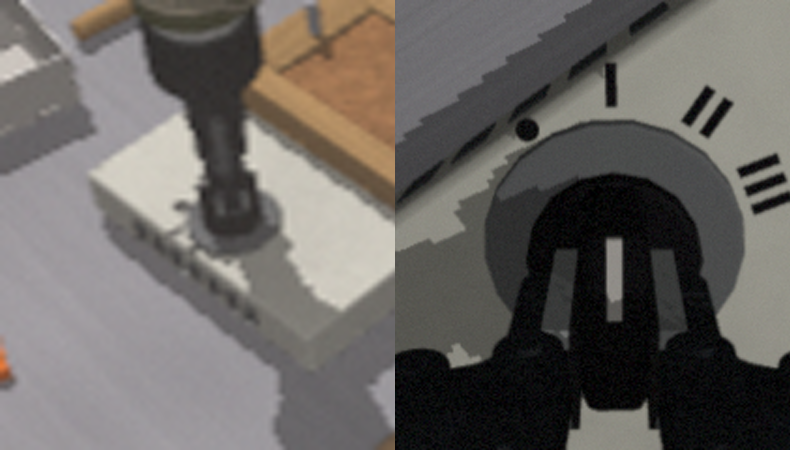

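Bar is gripped at about 13 mm. Now turning clockwise (+ about tool x), stopping short to check first.

Call:
{"op": "send_rows", "data": {"rows": "0 0 0.02 0 0.8; 0 0 0.04 0 1.6; 0 0 0.05 0 2.4; 0 0 0.07 0.01 3.2; 0 0 0.08 0.02 4; 0 0 0.1 0.03 4.8; 0 0 0.11 0.03 5.5; 0 0 0.11 0.03 5.5; 0 0 0.11 0.03 5.5"}}

```text
time_s: 26.6
eef_pos: [436.3, 214.6, 30.6]
ee_rot: [0.681, -0.19, 0.681, 0.188]
force: [0.9, -4.4, 6.4]
grip_width: 0.151
```

```bash
python3 ax.py k6; python3 -c "
from h import *
T=T_tool();print(np.degrees(np.arctan2(T[1,2],T[0,2])))"
```

```text
{'eef_pos': array([436.32, 214.56,  30.62]), 'ee_rot': array([ 0.68, -0.19,  0.68,  0.19]), 'force': array([ 0.88, -4.43,  6.45]), 'wrist_torque': array([-0.74, -0.23, -0.07]), 'grip_width': np.float64(0.15)}
31.007647915537767
```

View pics/k6.png

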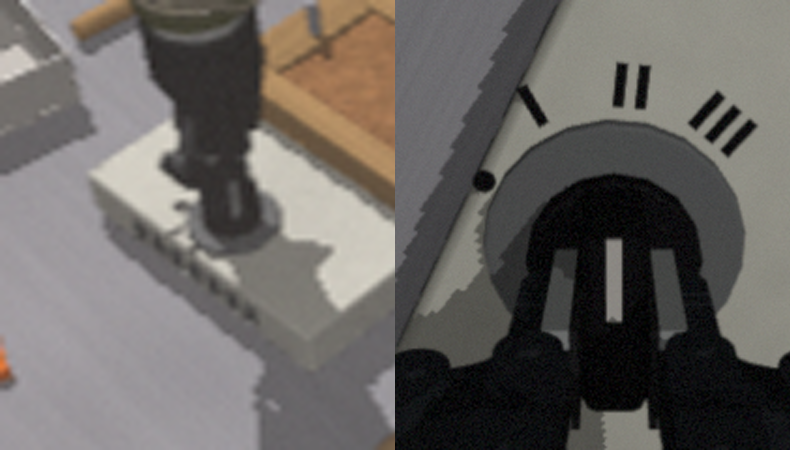

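Call:
{"op": "send_rows", "data": {"rows": "0 0 0.01 0.01 0.5; 0 0 0.02 0.01 1; 0 0 0.02 0.01 1.3; 0 0 0.02 0.01 1.3; 0 0 0.02 0.01 1.3"}}

```text
time_s: 27.2
eef_pos: [436.2, 214.5, 30.6]
ee_rot: [0.691, -0.151, 0.691, 0.149]
force: [1.2, -6.3, 6.8]
grip_width: 0.152
```

```bash
python3 ax.py k7; python3 -c "
from h import *
T=T_tool();print(np.degrees(np.arctan2(T[1,2],T[0,2])))"
```

```text
{'eef_pos': array([436.15, 214.49,  30.62]), 'ee_rot': array([ 0.69, -0.15,  0.69,  0.15]), 'force': array([ 1.18, -6.3 ,  6.84]), 'wrist_torque': array([-1.09, -0.12,  0.  ]), 'grip_width': np.float64(0.15)}
24.52739480418561
```

View pics/k7.png

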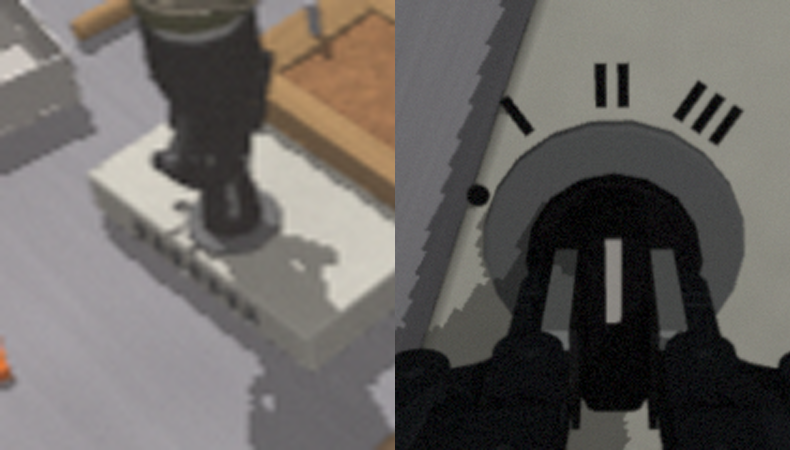

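The two-bar mark is straight above the pointer. Release and rise straight up.

Call:
{"op": "send_rows", "data": {"rows": "0.2 0 0 0 0; 0.3 0 0 0 0; 0.4 0 0 0 0; 0.5 0 0 0 0; 0.5 0 0 0 0; 0.5 0 0 0 0; 0.5 0 0 0 0"}}

```text
time_s: 28.0
eef_pos: [435.8, 215.9, 30.4]
ee_rot: [0.691, -0.15, 0.691, 0.15]
force: [-0.4, 0.3, -0.5]
grip_width: 0.499
```

Call:
{"op": "send_rows", "data": {"rows": "0.5 -0.5 0 0 0; 0.5 -1.5 0 0 0; 0.5 -3 0 0 0; 0.5 -5 0 0 0; 0.5 -8 0 0 0; 0.5 -12 0 0 0; 0.5 -16 0 0 0; 0.5 -18 0 0 0; 0.5 -18 0 0 0; 0.5 -18 0 0 0; 0.5 -18 0 0 0"}}

```text
time_s: 29.1
eef_pos: [435.3, 215.7, 209.4]
ee_rot: [0.69, -0.15, 0.692, 0.15]
force: [0.3, -0.3, 0.6]
grip_width: 0.503
```

```bash
python3 - <<'E'
from h import *
c=shot("wrist","z1"); s=ctrl.sense(); print(s["eef_pos"],s["force"])
c2=shot("side","z2"); c3=shot("scene","z3")
for t in ["plate","spoon","jar","tub","beaker","spatula","spare","brush"]: print(t,[(r["location"],r["confidence"]) for r in nets.spot_point(c2,t)+nets.spot_point(c3,t)][:4])
i=cv2.imread("pics/z1.png"); a=cv2.resize(i,(640,400)); j=cv2.imread("pics/z2.png")
cv2.imwrite("pics/zz.png",np.hstack([cv2.resize(i[60:360,120:480],(430,358)),cv2.resize(j[180:300,290:430],(370,358))[:, :370]]))
E
```

```text
[435.33845051 215.72854498 209.36620929] [0.17186488 0.01549352 0.53784022]
plate [([179.9, 330.5, 0.1], 0.6), ([532.8, -192.7, 36.9], 0.56), ([181.7, 331.4, -4.2], 0.69), ([528.9, -193.0, 34.2], 0.63)]
spoon [([440.1, 5.2, 3.6], 0.81), ([540.8, 227.4, -2.1], 0.36), ([782.4, -22.7, 0.2], 0.73), ([437.9, 4.3, -0.5], 0.58)]
jar [([783.0, -13.1, -0.4], 0.57), ([372.9, -482.5, -0.1], 0.32), ([780.7, -23.6, 0.2], 0.76), ([532.9, -194.0, 34.3], 0.15)]
tub [([412.9, 517.1, 2.9], 0.62), ([413.9, 512.9, -1.1], 0.66), ([526.0, -195.8, 81.7], 0.17)]
beaker [([375.0, -483.1, -0.7], 0.93), ([373.3, -482.2, -3.6], 0.79)]
spatula [([291.2, -286.3, -1.1], 0.68), ([289.4, -289.9, -0.5], 0.81)]
spare [([548.9, -583.5, 1.2], 0.9), ([528.9, -197.2, 79.3], 0.64)]
brush [([587.8, 506.6, 1.2], 0.66), ([588.6, 504.0, -3.5], 0.84), ([290.9, -292.7, -1.0], 0.22)]
```

View pics/zz.png

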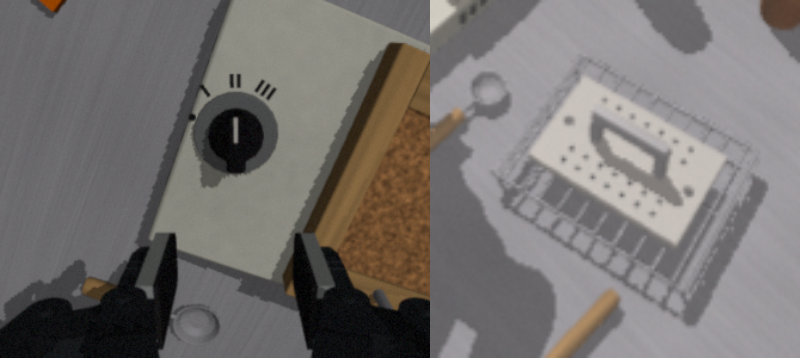

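View pics/z3.png

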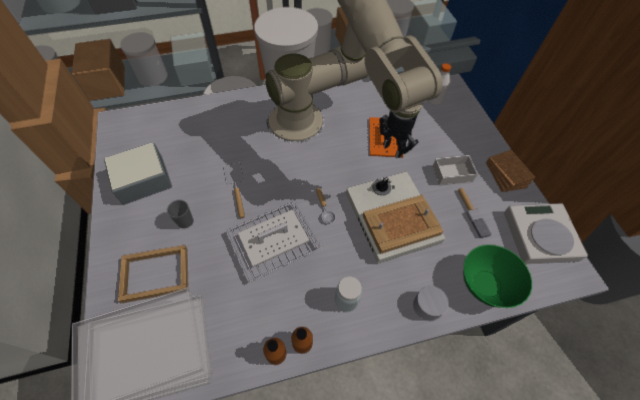

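```bash
python3 - <<'E'
from h import *
th=np.radians(12.5); Rm=np.array([[np.cos(th),-np.sin(th)],[np.sin(th),np.cos(th)]]); C=np.array([532.7,-197])
def rect(hx,hy,z): return np.array([np.r_[Rm@[a*hx,b*hy]+C,z] for a,b in((-1,-1),(1,-1),(1,1),(-1,1))])
o=[]
for t,(x0,y0,w,h) in(("z2",(300,190,130,100)),("z3",(215,195,115,88))):
    im=cv2.imread(f"pics/{t}.png"); S=4 if t=="z2" else 4.5
    c=cv2.resize(im[y0:y0+h,x0:x0+w],None,fx=S,fy=S,interpolation=cv2.INTER_CUBIC)
    for hx,hy,z,col in((100,125,32,(0,255,0)),(65,100,44,(0,0,255))):
        p=((proj(t,rect(hx,hy,z))-[x0,y0]+.5)*S).astype(int); cv2.polylines(c,[p],True,col,1)
    cv2.imwrite(f"pics/{t}o.png",c)
E
```

```text
(no output)
```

View pics/z2o.png

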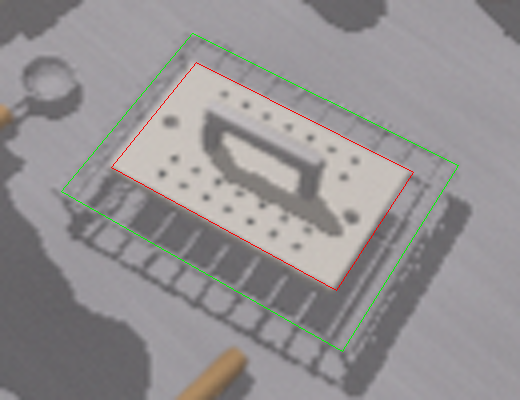

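View pics/z3o.png

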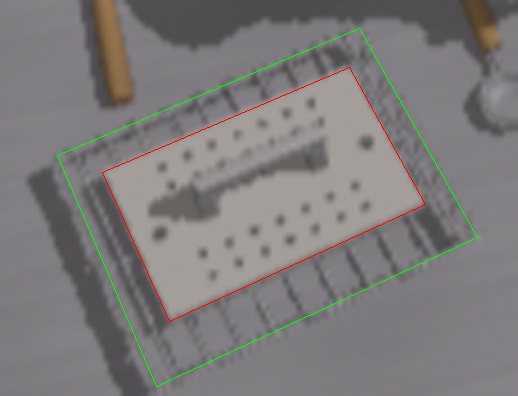

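Both fixed views match the model of the plate centred and flat on the rack. The pointer stands at two bars, the bystanders are in place, and the arm is clear.

```bash
python3 -c "
from rig import workorder
print(workorder.finish_job())"
```

```text
the job is handed in; nothing more can be done
None
```

The plate is flat in the middle of the rack and the fan selector is at two bars. I handed the job in at about 29 s of the 61 s allowed; the hand-in gives no verdict.

**Plate:** I lifted it straight up off the dowels, level, and set it on the rack at the rack's 12.5° angle. I lowered it slowly until it touched, then opened the fingers. In both fixed camera views its outline matches one centred on the rack.

**Fan selector:** It started at one bar. I turned it clockwise about 34° to two bars and let go. The last wrist picture shows the pointer at the two-bar mark.

**Bystanders:** The network positions stayed within about 10 mm of where they started, which is within their noise for such small shifts. A few detections were swapped between objects. The spare frame had no start reading in the scene view to compare with.

**What disagreed:** In the pictures the real fingertips sit about 38 mm behind the reported tool point. Because of that, the first grasp closed on nothing just above the handle. There was no measurable contact force, and I corrected the depth using the images. The network's estimate of the selector axis was also about 5 mm from mine; I used mine, and the grip was centred.

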